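Stock the breakfast carousel

TASK

Stock the breakfast carousel: turn it until the red compartment clicks in at the front stop, over the black tongue, put every jam jar on the worktop (red cap) upright in it and press its lid down until it snaps shut. Then turn the carousel half round so that the yellow compartment clicks in at the front, put every honey jar (yellow cap) upright in that one and press its lid shut. Finish by turning it back a quarter turn, so that the knob post stands at the front and the two shut compartments face left and right, and leave the other kitchen things alone.

Things in the scene. Friction and masses are not known exactly. Their poses are not given: they have to be found in the camera images.
- stand: fixed black foot of the breakfast carousel; origin on the turning axis, on the worktop. Its -x axis points to the FRONT (towards the robot, within 15 degrees), where a black tongue with a white bar sticks out 185 mm from the axis. The wooden turntable on it is 344 mm across, top face 34 mm above the worktop.
- carousel (a joint): turntable angle (rad), growing anticlockwise seen from above. Three stops: 0 = jam (red) compartment at the front over the tongue; 1.571 = knob post at the front, compartments sideways; 3.142 = honey (yellow) at the front. Within 0.1 rad of a stop a sprung ball draws it in and holds it (about 0.5 N m to get in or out); between stops it turns easily and stays. Range -0.12 to 3.26.
- post_knob (a point): black knob, upright cylinder 26 mm diameter, 30 mm tall (this point: its centre, 156 mm above the worktop), on a fixed 22 mm upright steel post, 130 mm from the turning axis: gripped or pushed to turn the carousel; it does not spin on its own. From the axis it lies at angle (joint carousel + 1.571) from the stand's +x axis.
- jam_tray (a point): centre of the inner floor of the jam compartment (red strip on its outer wall), 38 mm above the worktop, 95 mm from the turning axis. Axes are the turntable's: the compartment's outward direction is -x, its long side lies along y. Inside 80 mm (x) by 175 mm (y), walls 5 mm thick and 48 mm high. Two jars fit side by side along y, e.g. at y = +-37.5 mm.
- honey_tray (a point): the same for the honey compartment (yellow strip), on the opposite side of the turntable: its outward direction is +x.
- jam_lid (a joint): angle of the jam lid (rad): 0 shut, 1.7 open and upright, leaning slightly to the turning axis. The hinge is level, along the compartment's inner wall, 50 mm from the turning axis, 87 mm above the worktop. A spring holds it open (up to 3 N at the outer edge to push it down); over the last 0.2 rad a catch needs about 6 N more, then snaps and holds it shut.
- jam_lid_edge (a point): middle of the outer-edge strip on the upper face of the jam lid, 87.5 mm from the hinge. The lid is a clear plate, 94 mm from hinge to outer edge, 187 mm wide, 6 mm thick, with red strips along both long edges; when open its upper face looks to the turning axis. It can be pushed over from the axis side.
- honey_lid (a joint): the same for the honey compartment's lid (yellow strips)
- honey_lid_edge (a point): the same point on the honey lid
- jam1_center (a point): centre of a squat jam jar with a red cap: upright cylinder 50 mm diameter, 40 mm tall, about 0.14 kg; at first on the worktop; z axis up through the cap. May be absent.
- jam2_center (a point): centre of a squat jam jar with a red cap: upright cylinder 50 mm diameter, 40 mm tall, about 0.14 kg; at first on the worktop; z axis up through the cap. May be absent.
- honey1_center (a point): centre of a squat honey jar with a yellow cap: upright cylinder 50 mm diameter, 40 mm tall, about 0.14 kg; at first on the worktop; z axis up through the cap. May be absent.
- honey2_center (a point): centre of a squat honey jar with a yellow cap: upright cylinder 50 mm diameter, 40 mm tall, about 0.14 kg; at first on the worktop; z axis up through the cap. May be absent.
- mug: bystander, leave alone: blue mug, 80 mm across (handle 30 mm more on its +y side), 90 mm tall; origin centre of its underside
- grinder: bystander, leave alone: dark wooden pepper grinder, 56 mm across, 135 mm tall; origin centre of its underside
- spoon: bystander, leave alone: spoon lying flat along its x axis, 190 mm long, origin near its middle
- spatula: bystander, leave alone: spatula lying flat along its x axis, 230 mm long, origin near its middle
- saucepan: bystander, leave alone: small steel saucepan, 150 mm across, 65 mm tall; origin centre of its underside; black handle to 200 mm along its -x
- grater: bystander, leave alone: steel box grater, 96 mm across its foot, 255 mm tall with its handle; origin centre of its underside
Things that resemble listed ones, but are neither listed nor needed, are in the scene too. Leave any grey or pink look-alike of the part that bears honey1_center alone. What is shaped like the part that bears jam1_center but white is not meant.

How it is judged:
On the way, in this order (a step that is already met when the one before it is completed fails the run):
1. the jam compartment stands at the front stop (value of joint carousel below 0.09 rad), for 0.2 s.
2. all jam jars are in the jam compartment and its lid is shut, with it at the front (value of joint carousel below 0.09 rad and x of jam1_center in the frame of jam_tray between -0.03 and 0.03 m and y of jam1_center in the frame of jam_tray between -0.075 and 0.075 m and z of jam1_center in the frame of jam_tray between 0.013 and 0.027 m and angle between each of jam1_center, jam2_center's own z axis and vertical below 0.2 rad and x of jam2_center in the frame of jam_tray between -0.03 and 0.03 m and y of jam2_center in the frame of jam_tray between -0.075 and 0.075 m and z of jam2_center in the frame of jam_tray between 0.013 and 0.027 m and value of joint jam_lid below 0.06 rad), for 0.2 s.
3. the honey compartment stands at the front stop, the jam lid still shut (value of joint carousel above 3.05 rad and value of joint jam_lid below 0.06 rad), for 0.2 s.
4. all honey jars are in the honey compartment and its lid is shut, with it at the front (value of joint carousel above 3.05 rad and x of honey1_center in the frame of honey_tray between -0.03 and 0.03 m and y of honey1_center in the frame of honey_tray between -0.075 and 0.075 m and z of honey1_center in the frame of honey_tray between 0.013 and 0.027 m and angle between each of honey1_center, honey2_center's own z axis and vertical below 0.2 rad and x of honey2_center in the frame of honey_tray between -0.03 and 0.03 m and y of honey2_center in the frame of honey_tray between -0.075 and 0.075 m and z of honey2_center in the frame of honey_tray between 0.013 and 0.027 m and value of joint honey_lid below 0.06 rad), for 0.2 s.
At the end, for the whole second after the job is handed in: carousel at rest at its middle stop (1.571 +- 0.09 rad), every jar present upright on the floor of its own compartment (tilt under 0.2 rad, centre within 30 mm across and 75 mm along of the compartment's centre), both lids shut (below 0.06 rad), jars at rest (value of joint carousel between 1.48 and 1.66 rad and x of jam1_center in the frame of jam_tray between -0.03 and 0.03 m and y of jam1_center in the frame of jam_tray between -0.075 and 0.075 m and z of jam1_center in the frame of jam_tray between 0.013 and 0.027 m and angle between each of jam1_center, jam2_center, honey1_center, honey2_center's own z axis and vertical below 0.2 rad and x of jam2_center in the frame of jam_tray between -0.03 and 0.03 m and y of jam2_center in the frame of jam_tray between -0.075 and 0.075 m and z of jam2_center in the frame of jam_tray between 0.013 and 0.027 m and x of honey1_center in the frame of honey_tray between -0.03 and 0.03 m and y of honey1_center in the frame of honey_tray between -0.075 and 0.075 m and z of honey1_center in the frame of honey_tray between 0.013 and 0.027 m and x of honey2_center in the frame of honey_tray between -0.03 and 0.03 m and y of honey2_center in the frame of honey_tray between -0.075 and 0.075 m and z of honey2_center in the frame of honey_tray between 0.013 and 0.027 m and value of joint each of jam_lid, honey_lid below 0.06 rad and velocity of joint carousel between -0.05 and 0.05 rad/s and linear speed of each of jam1, jam2, honey1, honey2 below 0.02 m/s); the robot touches nothing.
It fails at once if a bystander (mug, grinder, spoon, spatula, saucepan, grater) is moved more than 5 cm (distance of any of mug, grinder, spoon, spatula, saucepan, grater from where it was at the start of the episode above 0.05 m).
Of jam1, jam2 only 1 to 2 are there at a start; the rules pass over those that are not, and their reading is None.
Of honey1, honey2 only 1 to 2 are there at a start; the rules pass over those that are not, and their reading is None.
At some moment in a run one of jam1, jam2, honey1, honey2 may be knocked a few centimetres aside while the robot is not near it.
Once in a run the grip may slacken for a moment while it holds something.
It also fails if it takes over 210 s, if anything falls off the work surface, if the arm or the gripper's body presses on something with over 40 N, if the wrist force passes 120 N, or if a joint passes its speed limit or range.

ROBOT

A 6-joint arm with a two-finger parallel gripper is mounted at the origin on the work surface. World frame = base frame: x ahead of the robot, y to its left, z up, the work surface at z = 0. Lengths are in m, angles in rad, forces in N, time in s.
With the tool pointing down it reaches from about 0.325 to 0.775 m from the base axis. Payload 5.5 kg.
Tool frame: the origin (TCP) lies between the finger pads; the fingertips stand 22 mm ahead of it and the grasp point (between the pads) lies 3 mm ahead of it; z points along the fingers, y is the line along which they close (so a half turn about z gives the same grasp; the last joint's range is limited). The gripper opens to 88 mm and grips with 3 to 60 N. Pads are 20 mm wide; open, the fingers measure 115 mm over their backs; the gripper's body (75 mm by 178 mm) begins 61 mm behind the grasp point.
Start: joints at [1.053, 0.091, 1.231, -0, 1.82, -0.057], TCP at [0.267, 0.537, 0.245] pointing down, gripper open.
Joint ranges: [-2.87, 2.87], [-0.86, 2.18], [0.17, 2.46], [-1.51, 4.65], [0.06, 2.69], [-2.65, 2.65]. Speed limits (rad/s): [2.57, 2.57, 3.01, 3.14, 3.14, 3.14].

INTERFACE

Orientations are given as a unit quaternion [x, y, z, w].
In Python, from rig import manip gives the robot as it stands.
- The arm moves only by the shell command python3 -m creep 'ROWS'. ROWS is JSON, a list that holds one entry, the list of rows, each a list of 7 numbers: the shift along the tool's x, y, z in mm, then the turn, a rotation vector about the tool's x, y, z in rad, then the opening in per cent of the stroke, from 0 (shut) to 100 (fully open). In form: [[[dx, dy, dz, rx, ry, rz, fingers], ...]]. A call has 1 to 5 rows; each row is the pose to reach, as a shift and turn from the pose commanded when the call began, along the tool's axes at that moment; what a row does not reach only later rows make up. A row lasts 1/10 s, in which the tool goes at most 50 mm and 8.59 degrees, less where a joint would pass 70% of its speed; a pose out of reach is approached as far as the arm can. A call with a gripper value outside its range is refused whole. The fingers move at their own pace and stop on an object; the grip force is fixed at half the most. Time passes only in rows, so rows that repeat a pose let the fingers close. It gives the time, the measured TCP pose, the force, the opening and the grip force at its end, in the units of the state.
- manip.sense(): the state, without advancing time (a new reading comes with each control period).
- manip.snapshot(name): name is "scene" or "top" or "wrist"; returns a dict with "color" (384x512x3 uint8, red, green, blue), "camera_matrix" (3x3 intrinsics, pixels), "xyz" and "attitude" of the camera in the world. Camera axes: x right, y down, z forward; pixel columns grow to the right and rows downward; lengths in m; the calibration is good to about 2 mm. A picture is of the moment at which its call begins. There is no depth.
- manip.close_job(): hands the job in; it is judged then, once.
Trained networks look in a picture, given as the dict that the camera call returned (one of the last four; its "shot" number tells which), for a name from the list of things; names that differ only in an ending like _2 or _b are one class to them, and where a whole thing is asked for, a point or a joint stands for the part that bears it (a point fixed in the world has none). Each returns a list of dicts, best first, with "score" (0 to 1); they miss things now and then, are a little off and sometimes report something else, mostly with a low value. They report only what shows in the picture. A call takes as long as a camera call. They do not tell look-alikes from the thing itself.
- manip.recognise(picture, query): "xy" ([column, row] as shares, 0 to 1, of the picture: columns of its width, rows of its height, amid what is visible of it).
- manip.outline_of(picture, query): "region" (384x512 bool, what is visible of it) and "xy" ([column, row] as shares, 0 to 1, of the picture: columns of its width, rows of its height, amid what is visible of it).
- manip.place_of(picture, query): "xy" ([column, row] as shares, 0 to 1, of the picture: columns of its width, rows of its height: a listed point, or the origin of a listed thing).
The state is a dict: "clock": time; "joint_pos": joint angles; "qd": joint speeds; "joint_efforts": joint torques, N m; "tool_pos": TCP position; "tcp_rot": TCP orientation; "force": force on the tool from outside, world axes, zero at the start; "moment": the same for the moment, N m; "gripper_width": opening from 0.0 (shut) to 1.0 (fully open); "gripper_force": force on a finger pad.
Only numpy, scipy, OpenCV 4.12 (cv2) and the standard library are available. Lean on these libraries where they do the work, as an engineer would, in place of code of your own. Each camera call takes 0.05 s, during which the arm holds its last target. There are 200 camera calls.

## Working session

There is one attempt and no reset: what is moved stays moved. The work goes in short steps, Python scripts to look and compute and a shell command to move; the robot and the scene stay as the last step left them, time stands still between calls to the robot, and variables do not carry over. Pictures are saved under pics/ and viewed, at most 18 in all, crops included, and the job is handed in when it is done.

```bash
mkdir -p pics; ls
cat > h.py <<'E'
import numpy as np, cv2, json
from scipy.spatial.transform import Rotation as R
from rig import manip
def snap(n,f=None,crop=None,scale=1):
    p=manip.snapshot(n)
    if f:
        im=cv2.cvtColor(p["color"],cv2.COLOR_RGB2BGR)
        if crop: im=im[crop[1]:crop[3],crop[0]:crop[2]]
        cv2.imwrite("pics/"+f,cv2.resize(im,None,fx=scale,fy=scale,interpolation=cv2.INTER_CUBIC))
    return p
def ray(p,uv):
    K=np.array(p["camera_matrix"]);d=np.linalg.inv(K)@[uv[0],uv[1],1]
    return R.from_quat(p["attitude"]).apply(d)
def atz(p,uv,z):
    d=ray(p,uv);c=np.array(p["xyz"]);return c+d*(z-c[2])/d[2]
def proj(p,X):
    x=R.from_quat(p["attitude"]).inv().apply(np.array(X)-p["xyz"]);u=np.array(p["camera_matrix"])@x
    return u[:2]/u[2]
def px(d): return np.array(d["xy"])*[512,384]
E
python3 - <<'E'
from h import *
s=manip.sense();print({k:np.round(v,3) for k,v in s.items()})
for n in("scene","top"):
    p=snap(n,n+"0.png",None,1.5);print(n,np.round(p["xyz"],3),np.round(p["attitude"],3),p["camera_matrix"][0][0])
    for q,z in(("stand",0),("post_knob",.156),("jam_tray",.038),("honey_tray",.038),("jam1_center",.02),("honey1_center",.02),("jam_lid_edge",.17),("honey_lid_edge",.17),("mug",0),("grinder",0),("spoon",0),("spatula",0),("saucepan",0),("grater",0)):
        for d in manip.place_of(p,q)[:6]:
            if d["score"]>.25: print(q,round(d["score"],2),px(d).round(),atz(p,px(d),z).round(3)[:2])
E
```

```text
pics
{'clock': np.float64(0.0), 'joint_pos': array([ 1.053,  0.092,  1.232,  0.   ,  1.82 , -0.057]), 'qd': array([-0.   ,  0.001, -0.   , -0.   ,  0.001,  0.001]), 'joint_efforts': array([-1.0000e-03, -4.4646e+01, -4.0645e+01,  7.0000e-02,  2.9000e-02,
       -0.0000e+00]), 'tool_pos': array([0.267, 0.537, 0.244]), 'tcp_rot': array([ 0.228,  0.974, -0.001, -0.   ]), 'force': array([ 1.003, -0.583,  0.316]), 'moment': array([ 0.033, -0.034, -0.017]), 'gripper_force': np.float64(0.0), 'gripper_width': np.float64(1.003)}
scene [ 1.152 -0.341  0.905] [ 0.797  0.475 -0.191 -0.319] 353.745278525192
stand 0.72 [281. 226.] [0.578 0.055]
stand 0.69 [ 79. 275.] [ 0.453 -0.546]
post_knob 0.74 [234. 190.] [ 0.5   -0.066]
jam_tray 0.7 [272. 248.] [ 0.659 -0.027]
jam_tray 0.45 [319. 166.] [0.437 0.294]
jam1_center 0.85 [168. 261.] [ 0.545 -0.308]
jam1_center 0.64 [157. 299.] [ 0.641 -0.371]
honey1_center 0.66 [145. 238.] [ 0.434 -0.343]
honey1_center 0.62 [159. 206.] [ 0.331 -0.267]
jam_lid_edge 0.74 [281. 197.] [0.601 0.03 ]
jam_lid_edge 0.45 [320. 166.] [0.548 0.202]
honey_lid_edge 0.8 [287. 18
[... 527 characters left out ...]
ay 0.95 [265. 146.] [ 0.652 -0.006]
jam_tray 0.37 [343. 134.] [ 0.698 -0.269]
honey_tray 0.64 [234. 189.] [0.505 0.095]
jam1_center 0.74 [368. 158.] [ 0.62  -0.358]
jam1_center 0.64 [356. 182.] [ 0.537 -0.316]
honey1_center 0.7 [344. 238.] [ 0.349 -0.274]
honey1_center 0.61 [376. 253.] [ 0.3   -0.382]
jam_lid_edge 0.51 [252. 154.] [0.602 0.031]
honey_lid_edge 0.95 [240. 172.] [0.547 0.067]
mug 0.78 [178. 128.] [0.717 0.301]
mug 0.7 [266. 146.] [ 0.66  -0.008]
grinder 0.89 [345. 134.] [ 0.706 -0.283]
spoon 0.88 [211. 237.] [0.341 0.174]
spatula 0.81 [315. 240.] [ 0.339 -0.18 ]
saucepan 0.71 [420. 209.] [ 0.448 -0.535]
grater 0.89 [109. 190.] [0.495 0.537]
grater 0.38 [171. 214.] [0.416 0.316]
```

View pics/scene0.png

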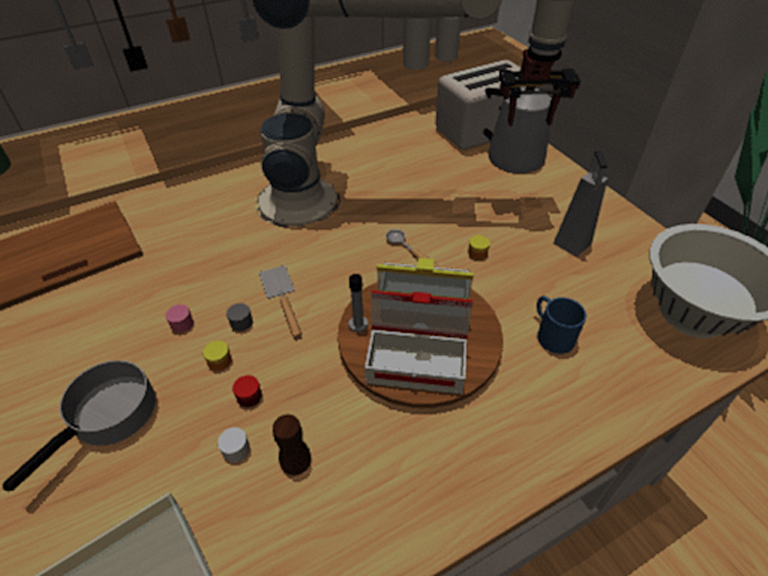

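View pics/top0.png

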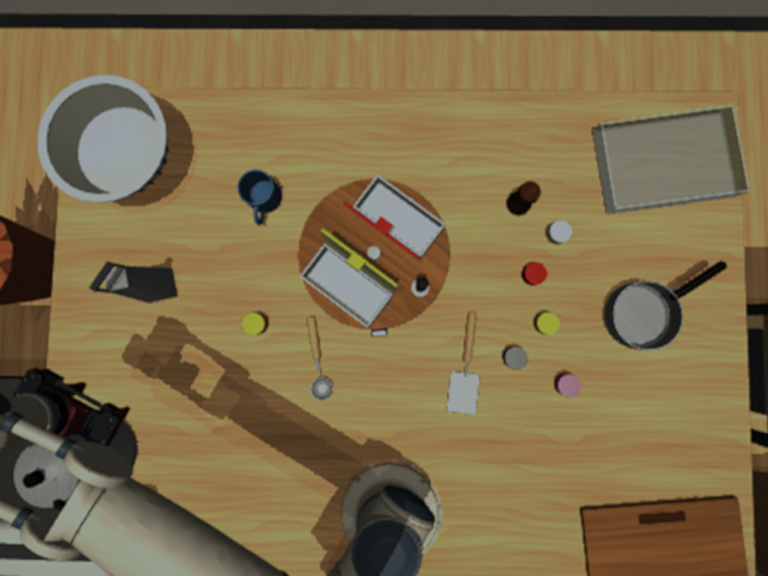

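The scene picture shows the knob post at (238,200), in 512-pixel units. The open jam lid and tray point away from the robot, and the yellow lid and tray point towards it. In the top picture the jars are:
- **Jam:** red cap at (357,182). The look-alike is the white jar at (373,155).
- **Honey:** yellow caps at (365,215) and (169,215). The look-alikes are grey at (343,238) and pink at (379,257).

The tongue's white bar is at (253,221). I choose the one red jar and the two yellow ones.

```bash
cat >> h.py <<'E'
def jars(p,zc=.028):
    hsv=cv2.cvtColor(p["color"],cv2.COLOR_RGB2HSV);out=[]
    for n,m in(("red",((hsv[...,0]<6)|(hsv[...,0]>174))&(hsv[...,1]>190)&(hsv[...,2]>70)),("yel",(hsv[...,0]>24)&(hsv[...,0]<34)&(hsv[...,1]>170)&(hsv[...,2]>90))):
        k,l,st,c=cv2.connectedComponentsWithStats(m.astype(np.uint8))
        for i in range(1,k):
            if st[i,4]>40: out.append((n,int(st[i,4]),c[i].round(1),atz(p,c[i],zc)[:2].round(3)))
    return out
def yaw(): # angle of tool y in world
    r=R.from_quat(manip.sense()["tcp_rot"]).as_matrix();return np.arctan2(r[1,1],r[0,1])
def plan(P,yw=None,quiet=0):
    s=manip.sense();r=R.from_quat(s["tcp_rot"])
    a=yaw() if yw is None else np.radians(yw)
    t=R.from_matrix(np.array([[-np.sin(a),np.cos(a),0],[np.cos(a),np.sin(a),0],[0,0,-1]]).T)
    d=r.inv().apply(np.array(P)-s["tool_pos"])*1000;w=(r.inv()*t).as_rotvec()
    print("shift",d.round(1),"turn",w.round(3),"tool at",s["tool_pos"].round(3),"y-yaw",np.degrees(yaw()).round(1),"j6",np.degrees(s["joint_pos"][5]).round())
E
python3 - <<'E'
from h import *
t=snap("top","crop1.png",(150,110,400,270),3);print("top");[print(*j) for j in jars(t)]
s=snap("scene");print("scene");[print(*j) for j in jars(s)]
# white bar
g=t["color"][200:240,235:270].astype(int);print(np.argwhere(g.min(2)>130).mean(0)+[200,235] if (g.min(2)>130).any() else g.min(2).max())
for P in((.393,.045,.02),):print(proj(t,P))
for n in("jam_tray","honey_tray","post_knob"):
    for q in(t,s):
        for d in manip.outline_of(q,n)[:2]:print(n,round(d["score"],2),px(d).round(1),d["region"].sum())
E
```

```text
top
red 136 [252.8 151.2] [0.635 0.035]
red 163 [356.4 181.9] [ 0.536 -0.315]
yel 143 [237.1 171. ] [0.567 0.088]
yel 50 [166.  214.4] [0.415 0.325]
scene
red 168 [280.6 197.7] [0.495 0.101]
red 196 [163.4 257.5] [ 0.532 -0.316]
yel 92 [319.2 161.3] [0.408 0.319]
yel 141 [283.2 178.5] [0.421 0.155]
yel 161 [143.4 233.7] [ 0.422 -0.343]
[206.62096774 245.27419355]
[248.70050064 222.56911507]
jam_tray 0.56 [250.7 171.1] 8022
jam_tray 0.64 [276.1 224.3] 8468
honey_tray 0.81 [251.7 167.6] 8015
honey_tray 0.94 [281.2 224.4] 8365
post_knob 0.62 [250.  167.1] 8020
post_knob 0.48 [172.6 130.1] 700
post_knob 0.9 [276.9 221.7] 8608
```

View pics/crop1.png

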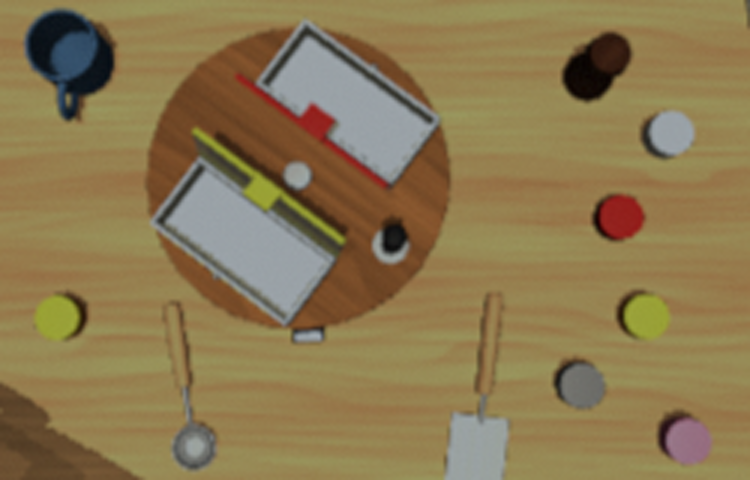

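The close crop confirms the choice. The red cap is at crop (620,217) and the yellow caps are at (58,317) and (646,316). White, grey and pink are clearly different. The knob is at (394,236) and the turntable centre at about (298,178).

Run:
```python
from h import *
t=snap("top");s=snap("scene")
A=atz(t,(249.5,169.3),.034);K=atz(t,(281.3,188.7),.171);B=atz(t,(252.7,221.7),.02)
print("axis",A,"knob",K,"bar",B)
# disc centre check from scene
d=manip.place_of(s,"post_knob")[0];print("knob scene",atz(s,px(d),.156))
hsv=t["color"]
yawS=np.arctan2(*(A-B)[[1,0]]);kr=K-A
print("stand yaw",np.degrees(yawS),"r knob",np.hypot(*kr[:2]),"knob ang",np.degrees(np.arctan2(kr[1],kr[0])),"carousel",(np.arctan2(kr[1],kr[0])-np.pi/2-yawS)%(2*np.pi))
a=np.degrees(np.arctan2(-kr[1],-kr[0]))
plan([K[0],K[1],.26],a);plan([K[0],K[1],.156],a)
for P in((.536,-.315,.028),(.43,-.338,.028),(.412,.32,.028)):print(proj(t,P))
```

```text
axis [0.57233687 0.04516247 0.034     ] knob [ 0.49871998 -0.05860874  0.171     ] bar [0.39616538 0.03154542 0.02      ]
knob scene [ 0.50252314 -0.06645447  0.156     ]
stand yaw 4.419849676006152 r knob 0.1272317187964674 knob ang -125.35247788373975 carousel 2.4474345864905453
shift [-472.8 -430.8  -15.4] turn [-0.    -0.     0.156] tool at [0.267 0.537 0.245] y-yaw 63.6 j6 -3.0
shift [-472.8 -430.7   88.6] turn [-0.    -0.     0.156] tool at [0.267 0.537 0.245] y-yaw 63.6 j6 -3.0
[356.40098882 181.83628129]
[363.43772998 213.58526712]
[167.35023644 215.47622586]
```

```bash
python3 -m creep '[[[-158,-144,-5,0,0,0,100],[-158,-144,-5,0,0,0,100],[-158,-144,-5,0,0,0,100],[-158,-144,-5,0,0,0,100],[-158,-144,-5,0,0,0,100]]]'
python3 -m creep '[[[-158,-144,-5,0,0,0,100],[-158,-144,-5,0,0,0,100],[-158,-144,-5,0,0,0,100],[-158,-144,-5,0,0,0,100],[-158,-144,-5,0,0,0,100]]]'
python3 - <<'E'
from h import *
plan([.5,-.062,.25],54.6)
E
```

```text
clock: 2.55
tool_pos: [0.3456, 0.335, 0.2504]
tcp_rot: [0.23, 0.973, 0.0, 0.001]
force: [1.1, 0.4, 0.0]
gripper_width: 1.001
gripper_force: 0.0
clock: 3.05
tool_pos: [0.4229, 0.1358, 0.2548]
tcp_rot: [0.23, 0.973, -0.0, 0.001]
force: [0.7, 0.7, -0.7]
gripper_width: 1.0
gripper_force: 0.0
shift [-157.6 -142.2    5.1] turn [-0.     0.001  0.153] tool at [0.423 0.136 0.255] y-yaw 63.4 j6 -50.0
```

```bash
python3 -m creep '[[[-158,-142,5,0,0,0.153,100],[-158,-142,5,0,0,0.153,100],[-158,-142,5,0,0,0.153,100],[-158,-142,5,0,0,0.153,100],[-158,-142,5,0,0,0.153,100]]]'
python3 - <<'E'
from h import *
w=snap("wrist","w1.png",None,1.2);print(w["xyz"])
for d in manip.place_of(w,"post_knob")[:2]:print(d["score"],px(d),atz(w,px(d),.156))
for d in manip.place_of(w,"stand")[:2]:print(d["score"],px(d),atz(w,px(d),0))
plan([.5,-.062,.156],54.6)
E
```

```text
clock: 3.55
tool_pos: [0.5011, -0.062, 0.2486]
tcp_rot: [0.304, 0.953, -0.001, -0.0]
force: [0.6, -0.2, -0.4]
gripper_width: 1.0
gripper_force: 0.0
[ 0.43522591 -0.01588348  0.38810183]
0.83 [257.9968 201.792 ] [ 0.49950759 -0.06116095  0.156     ]
0.87 [362.2912 163.6992] [0.57807768 0.04733918 0.        ]
shift [-2.1 -3.3 93.3] turn [ 0.    -0.001  0.003] tool at [ 0.5   -0.058  0.249] y-yaw 54.8 j6 -65.0
```

View pics/w1.png

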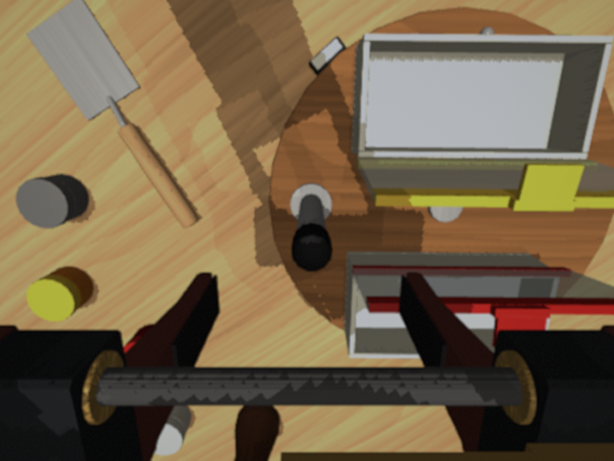

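The wrist picture shows the knob at (312,245), between the fingers. The network's estimate for it agrees with the top view, so I go down and grip.

```bash
python3 -m creep '[[[-2,-3,45,0,0,0,100],[-2,-3,93,0,0,0,100],[-2,-3,93,0,0,0,100],[-2,-3,93,0,0,0,0],[-2,-3,93,0,0,0,0]]]'
python3 -m creep '[[[0,0,0,0,0,0,0],[0,0,0,0,0,0,0],[0,0,0,0,0,0,0]]]'
python3 - <<'E'
from h import *
s=manip.sense();K=s["tool_pos"];A=np.array([.5755,.0455])
print("r",np.hypot(*(K[:2]-A)),"ang",np.degrees(np.arctan2(*(K[:2]-A)[::-1])),"tool y",np.degrees(yaw()))
# arc rows: axis in tool frame along y at 130 (positive y toward axis); rotation +th about tool z
for th in np.radians([8,16,24,32,40]):
    c=np.array([0,130.]);Rm=np.array([[np.cos(th),-np.sin(th)],[np.sin(th),np.cos(th)]]);print((c-Rm@c).round(1),th.round(4))
E
```

```text
clock: 4.2
tool_pos: [0.5016, -0.0614, 0.1607]
tcp_rot: [0.301, 0.953, 0.0, 0.003]
force: [0.2, -0.1, 0.2]
gripper_width: 0.857
gripper_force: 0.0
clock: 4.5
tool_pos: [0.5007, -0.0622, 0.1581]
tcp_rot: [0.302, 0.953, 0.0, 0.001]
force: [1.0, -0.7, 0.4]
gripper_width: 0.582
gripper_force: 0.0
r 0.13113285540856903 ang -124.77869439708263 tool y 54.83022256423066
[18.1  1.3] 0.1396
[35.8  5. ] 0.2793
[52.9 11.2] 0.4189
[68.9 19.8] 0.5585
[83.6 30.4] 0.6981
```

```bash
python3 -m creep '[[[0,0,0,0,0,0,0],[0,0,0,0,0,0,0],[0,0,0,0,0,0,0],[0,0,0,0,0,0,0],[0,0,0,0,0,0,0]]]'
python3 -m creep '[[[18,1,0,0,0,0.14,0],[36,5,0,0,0,0.279,0],[53,11,0,0,0,0.419,0],[69,20,0,0,0,0.559,0],[84,30,0,0,0,0.698,0]]]'
python3 - <<'E'
from h import *
s=manip.sense();K=s["tool_pos"];A=np.array([.5755,.0455])
print("r",np.hypot(*(K[:2]-A)),"ang",np.degrees(np.arctan2(*(K[:2]-A)[::-1])),"tool y",np.degrees(yaw()),s["force"].round(1),s["moment"].round(2))
E
```

```text
clock: 5.0
tool_pos: [0.5012, -0.0603, 0.1566]
tcp_rot: [0.301, 0.954, 0.002, 0.001]
force: [5.4, 6.8, -1.0]
gripper_width: 0.289
gripper_force: 30.0
clock: 5.5
tool_pos: [0.4515, 0.0105, 0.1566]
tcp_rot: [0.612, 0.79, 0.002, 0.004]
force: [24.4, -1.3, -9.4]
gripper_width: 0.292
gripper_force: 30.0
r 0.12885399706361364 ang -164.26038893190315 tool y 14.465856016325514 [24.4 -1.3 -9.4] [-0.27 -3.17  0.08]
```

```bash
python3 -m creep '[[[0,3,0,0,0,0,0],[0,3,0,0,0,0,0]]]'
python3 -m creep '[[[18,1,0,0,0,0.14,0],[36,5,0,0,0,0.279,0],[36,5,0,0,0,0.279,0]]]'
```

```text
clock: 5.7
tool_pos: [0.4513, 0.0117, 0.1565]
tcp_rot: [0.609, 0.793, -0.0, -0.0]
force: [-1.4, -0.2, 0.2]
gripper_width: 0.291
gripper_force: 30.0
clock: 6.0
tool_pos: [0.4468, 0.049, 0.1565]
tcp_rot: [0.715, 0.699, 0.0, -0.001]
force: [-3.4, 0.4, 0.5]
gripper_width: 0.286
gripper_force: 30.0
```

```bash
python3 -m creep '[[[18,1,0,0,0,0.14,0],[36,5,0,0,0,0.279,0],[53,11,0,0,0,0.419,0],[69,20,0,0,0,0.559,0],[84,30,0,0,0,0.698,0]]]'
python3 -m creep '[[[18,1,0,0,0,0.14,0],[36,5,0,0,0,0.279,0],[53,11,0,0,0,0.419,0],[69,20,0,0,0,0.559,0],[69,20,0,0,0,0.559,0]]]'
python3 - <<'E'
from h import *
s=manip.sense();K=s["tool_pos"];A=np.array([.5768,.0456])
print("r",np.hypot(*(K[:2]-A)),"ang",np.degrees(np.arctan2(*(K[:2]-A)[::-1])),"tool y",np.degrees(yaw()),"j6",s["joint_pos"][5],s["force"].round(1),s["moment"].round(2))
E
```

```text
clock: 6.5
tool_pos: [0.4789, 0.131, 0.1565]
tcp_rot: [0.911, 0.412, -0.001, 0.0]
force: [0.7, -3.7, 0.9]
gripper_width: 0.292
gripper_force: 30.0
clock: 7.0
tool_pos: [0.5404, 0.1703, 0.1566]
tcp_rot: [0.989, 0.146, -0.0, -0.001]
force: [-4.4, 3.3, 3.2]
gripper_width: 0.291
gripper_force: 30.0
r 0.12987471564446149 ang 106.2985808863146 tool y -73.17638941514434 j6 1.5217973935766789 [-4.4  3.3  3.2] [ 0.26  0.59 -0.45]
```

```bash
python3 -m creep '[[[15,1,0,0,0,0.12,0],[29,3,0,0,0,0.227,0],[29,3,0,0,0,0.227,0],[29,3,0,0,0,0.227,0]]]'
python3 -m creep '[[[0,0,0,0,0,0,60],[0,0,0,0,0,0,60],[0,0,0,0,0,0,60],[0,0,0,0,0,0,60],[0,0,-30,0,0,0,60]]]'
python3 -m creep '[[[0,0,-45,0,0,0,100],[0,0,-80,0,0,0,100],[0,0,-80,0,0,0,100]]]'
python3 - <<'E'
from h import *
t=snap("top","top2.png",(150,90,400,270),3)
for j in jars(t):print(*j)
s=snap("scene");print("scene");[print(*j) for j in jars(s)]
w=manip.snapshot("wrist")
for q,z in(("post_knob",.156),("stand",0),("jam_tray",.038)):
    for n,p in(("top",t),("scene",s),("wrist",w)):
        for d in manip.place_of(p,q)[:1]:print(q,n,round(d["score"],2),atz(p,px(d),z).round(3))
plan([.536,-.315,.25])
E
```

```text
clock: 7.4
tool_pos: [0.5678, 0.1751, 0.1566]
tcp_rot: [0.999, 0.036, 0.0, -0.0]
force: [0.1, 2.3, 0.5]
gripper_width: 0.294
gripper_force: 30.0
clock: 7.9
tool_pos: [0.566, 0.1747, 0.1818]
tcp_rot: [0.999, 0.034, -0.004, 0.001]
force: [-0.3, -0.2, -0.8]
gripper_width: 0.597
gripper_force: 0.0
clock: 8.2
tool_pos: [0.5693, 0.1756, 0.2738]
tcp_rot: [0.999, 0.034, 0.005, -0.001]
force: [-0.2, -0.4, 0.8]
gripper_width: 0.833
gripper_force: 0.0
red 196 [246.3 174.6] [0.555 0.056]
red 161 [356.3 181.9] [ 0.536 -0.315]
scene
red 166 [272.7 180. ] [0.41  0.119]
red 198 [163.4 257.5] [ 0.532 -0.316]
yel 93 [319.2 161.2] [0.408 0.318]
yel 113 [284.7 199.1] [0.506 0.109]
yel 154 [143.2 233.5] [ 0.421 -0.343]
post_knob top 0.58 [0.57  0.182 0.156]
post_knob scene 0.74 [0.571 0.167 0.156]
post_knob wrist 0.81 [0.568 0.174 0.156]
stand top 0.8 [0.571 0.042 0.   ]
stand scene 0.88 [0.583 0.051 0.   ]
stand wrist 0.72 [0.575 0.042 0.   ]
jam_tray top 0.75 [0.48  0.039 0.038]
jam_tray scene 0.7 [0.492 0.026 0.038]
jam_tray wrist 0.77 [0.483 0.032 0.038]
shift [-64.5 487.1  16.3] turn [ 0.     0.001 -0.   ] tool at [0.568 0.175 0.266] y-yaw -86.2 j6 100.0
```

View pics/top2.png

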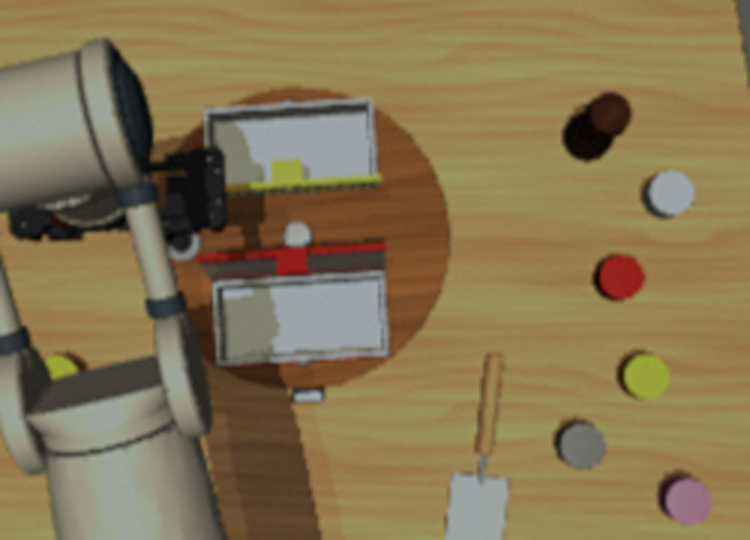

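The picture shows the jam tray at the front, over the tongue bar at (308,395), with the knob at the left. Next is the jam jar.

```bash
python3 -m creep '[[[-32,244,8,0,0,0,100],[-32,244,8,0,0,0,100],[-32,244,8,0,0,0,100],[-32,244,8,0,0,0,100],[-32,244,8,0,0,0,100]]]'
python3 -m creep '[[[-32,244,50,0,0,0,100],[-32,244,50,0,0,0,100],[-32,244,50,0,0,0,100],[-32,244,50,0,0,0,100],[-32,244,50,0,0,0,100]]]'
python3 -m creep '[[[0,0,0,0,0,0,100],[0,0,0,0,0,0,100]]]'
python3 - <<'E'
from h import *
w=snap("wrist","w2.png",None,1.2)
for q in("jam1_center","honey1_center"):
  for d in manip.place_of(w,q)[:3]:print(q,d["score"],px(d).round(),atz(w,px(d),.02).round(4))
for j in jars(w,.03):print(*j)
plan([.535,-.315,.03],-86)
E
```

```text
clock: 9.3
tool_pos: [0.5518, -0.0723, 0.2587]
tcp_rot: [0.999, 0.033, 0.0, 0.0]
force: [0.6, -0.2, 0.0]
gripper_width: 0.995
gripper_force: 0.0
clock: 9.8
tool_pos: [0.5363, -0.3167, 0.2086]
tcp_rot: [0.999, 0.033, 0.0, 0.0]
force: [0.8, 0.4, 0.7]
gripper_width: 0.997
gripper_force: 0.0
clock: 10.0
tool_pos: [0.5362, -0.3155, 0.2079]
tcp_rot: [0.999, 0.032, -0.001, -0.001]
force: [0.2, 1.7, 0.7]
gripper_width: 1.004
gripper_force: 0.0
jam1_center 0.85 [318.  89.] [ 0.63   -0.3713  0.02  ]
jam1_center 0.78 [257. 173.] [ 0.5392 -0.3154  0.02  ]
honey1_center 0.97 [276. 269.] [ 0.4219 -0.3467  0.02  ]
honey1_center 0.91 [213. 315.] [ 0.3505 -0.2722  0.02  ]
honey1_center 0.64 [301. 355.] [ 0.2955 -0.3896  0.02  ]
red 1618 [257.9 178.8] [ 0.535 -0.317]
yel 118 [264.3 281.4] [ 0.411 -0.333]
shift [ -2.6   1.3 179.7] turn [ 0.    -0.001 -0.001] tool at [ 0.537 -0.313  0.21 ] y-yaw -86.1 j6 53.0
```

View pics/w2.png

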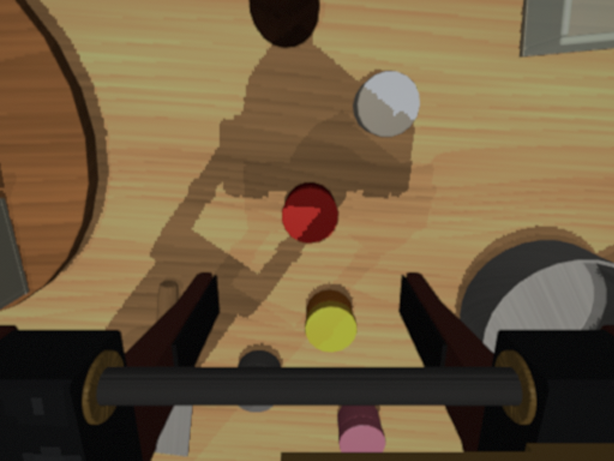

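The wrist picture shows the red jar at (310,212), with the white jar at (388,103) and the yellow one at (331,325). I go down over the red one.

```bash
python3 -m creep '[[[0,3,50,0,0,0,100],[0,3,100,0,0,0,100],[0,3,140,0,0,0,100],[0,3,178,0,0,0,100],[0,3,178,0,0,0,100]]]'
python3 -m creep '[[[0,0,0,0,0,0,0],[0,0,0,0,0,0,0],[0,0,0,0,0,0,0],[0,0,0,0,0,0,0],[0,0,0,0,0,0,0]]]'
python3 -m creep '[[[0,0,0,0,0,0,0],[0,0,0,0,0,0,0],[0,0,-50,0,0,0,0],[0,0,-100,0,0,0,0],[0,0,-150,0,0,0,0]]]'
python3 - <<'E'
from h import *
plan([.478,.0384,.20],-85.8)
E
```

```text
clock: 10.65
tool_pos: [0.5352, -0.3146, 0.0258]
tcp_rot: [0.999, 0.035, -0.003, -0.002]
force: [-0.9, -0.0, 0.2]
gripper_width: 1.002
gripper_force: 0.0
clock: 11.15
tool_pos: [0.5374, -0.3177, 0.0321]
tcp_rot: [0.999, 0.033, 0.001, 0.0]
force: [-0.8, 3.8, 2.2]
gripper_width: 0.582
gripper_force: 1.2
clock: 11.65
tool_pos: [0.5363, -0.3176, 0.1813]
tcp_rot: [0.999, 0.033, -0.001, -0.0]
force: [0.6, -0.5, -1.0]
gripper_width: 0.561
gripper_force: 30.0
shift [ -34.5 -359.1  -18.3] turn [-0.001  0.002 -0.007] tool at [ 0.536 -0.318  0.181] y-yaw -86.2 j6 52.0
```

```bash
python3 -m creep '[[[-34,-60,-20,0,0,0,0],[-34,-240,-20,0,0,0,0],[-34,-240,-20,0,0,0,0],[-34,-240,-20,0,0,0,0],[-34,-240,-20,0,0,0,0]]]'
python3 -m creep '[[[0,-119,2,0,0,0,0],[0,-119,2,0,0,0,0],[0,-119,2,0,0,0,0],[0,-119,2,0,0,0,0],[0,-119,2,0,0,0,0]]]'
python3 - <<'E'
from h import *
w=snap("wrist","w3.png",None,1.2)
for q in("jam1_center","jam_tray"):
  for d in manip.place_of(w,q)[:1]:print(q,d["score"],px(d).round(),atz(w,px(d),.038).round(4))
plan([.478,.0384,.070],-85.8)
E
```

```text
clock: 12.15
tool_pos: [0.4862, -0.079, 0.2003]
tcp_rot: [0.999, 0.033, -0.0, 0.0]
force: [0.8, -0.6, -0.6]
gripper_width: 0.564
gripper_force: 30.0
clock: 12.65
tool_pos: [0.479, 0.0379, 0.1984]
tcp_rot: [0.999, 0.034, -0.0, 0.0]
force: [-0.5, 0.4, -0.9]
gripper_width: 0.564
gripper_force: 30.0
jam1_center 0.81 [260. 251.] [0.4021 0.0286 0.038 ]
jam_tray 0.9 [257. 177.] [0.4849 0.037  0.038 ]
shift [ -1.   -1.6 128.6] turn [ 0.     0.    -0.008] tool at [0.479 0.037 0.199] y-yaw -86.3 j6 87.0
```

View pics/w3.png

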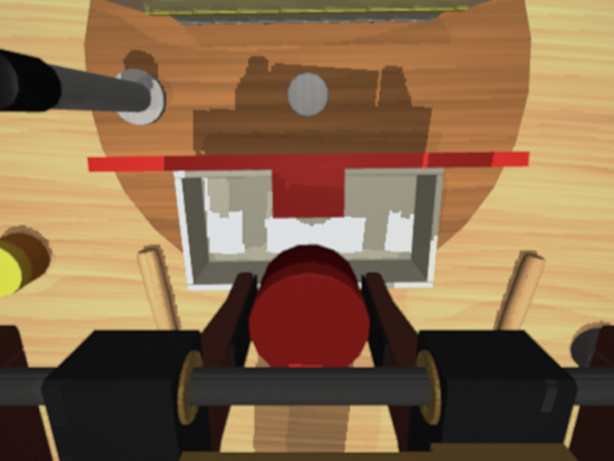

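Run:
```python
from h import *
t=snap("top","top3.png",(215,150,285,200),10)
w=manip.snapshot("wrist")
for z in(.165,.172,.18,.19):print(z,atz(t,(247.3,180.7),z).round(3),atz(t,(247.3,172.5),z).round(3),"wrist tab bottom",atz(w,(257,181),z).round(3),"top",atz(w,(257,129),z).round(3))
```

```text
0.165 [0.522 0.044 0.165] [0.546 0.044 0.165] wrist tab bottom [0.514 0.038 0.165] top [0.544 0.04  0.165]
0.172 [0.521 0.043 0.172] [0.546 0.044 0.172] wrist tab bottom [0.516 0.039 0.172] top [0.545 0.04  0.172]
0.18 [0.52  0.043 0.18 ] [0.545 0.043 0.18 ] wrist tab bottom [0.518 0.039 0.18 ] top [0.545 0.04  0.18 ]
0.19 [0.519 0.042 0.19 ] [0.544 0.043 0.19 ] wrist tab bottom [0.521 0.039 0.19 ] top [0.546 0.04  0.19 ]
```

View pics/top3.png

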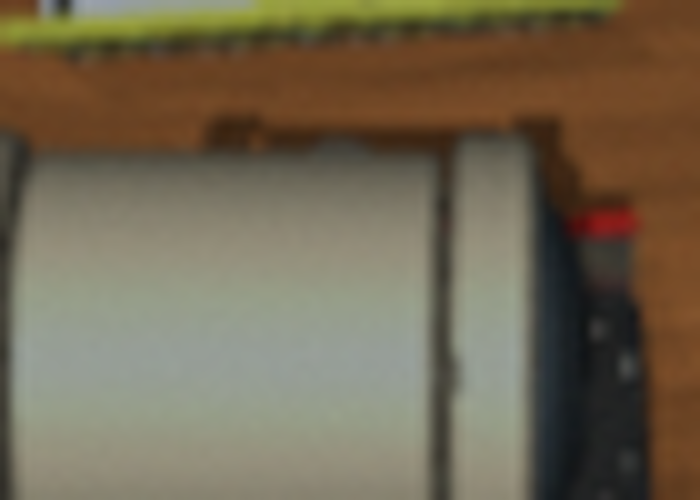

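The wrist picture shows the jar held, at (310,310). A red tab sticks forward from the open lid at (308,190), with its tip at x≈0.519. I place the jar slightly forward to keep the gripper body clear of the tab.

```bash
python3 -m creep '[[[-5,-1,0,0,0,0,0],[-5,-1,40,0,0,0,0],[-5,-1,70,0,0,0,0],[-5,-1,90,0,0,0,0],[-5,-1,110,0,0,0,0]]]'
python3 -m creep '[[[0,0,9,0,0,0,0],[0,0,18,0,0,0,0],[0,0,18,0,0,0,0]]]'
python3 - <<'E'
from h import *
print(manip.sense()["force"]);plan([.474,.0384,.068],-85.8)
E
```

```text
clock: 13.4
tool_pos: [0.4734, 0.0385, 0.0876]
tcp_rot: [0.999, 0.033, -0.0, 0.0]
force: [0.2, 0.2, -1.0]
gripper_width: 0.565
gripper_force: 30.0
clock: 13.7
tool_pos: [0.474, 0.0387, 0.0708]
tcp_rot: [0.999, 0.033, -0.0, 0.0]
force: [-0.2, 1.0, -1.4]
gripper_width: 0.565
gripper_force: 30.0
[-0.1868665   1.04922799 -1.4406033 ]
shift [-0.   0.3  2.8] turn [ 0.     0.    -0.007] tool at [0.474 0.039 0.071] y-yaw -86.2 j6 87.0
```

```bash
python3 -m creep '[[[0,0,2,0,0,0,0],[0,0,3,0,0,0,0],[0,0,3,0,0,0,0]]]'
python3 -m creep '[[[0,0,0,0,0,0,80],[0,0,0,0,0,0,80],[0,0,0,0,0,0,80],[0,0,-20,0,0,0,80],[0,0,-50,0,0,0,80]]]'
python3 -m creep '[[[0,0,-50,0,0,0,0],[0,0,-100,0,0,0,0],[0,0,-130,0,0,0,0],[0,0,-130,0,0,0,0],[0,0,-130,0,0,0,0]]]'
python3 - <<'E'
from h import *
w=snap("wrist","w4.png",None,1.2)
for j in jars(w,.07):print(*j)
for q,z in(("jam1_center",.058),("jam_lid_edge",.175),("jam_tray",.038)):
  for d in manip.place_of(w,q)[:2]:print(q,d["score"],px(d).round(),atz(w,px(d),z).round(4))
plan([.58,.045,.255],-85.8)
E
```

```text
clock: 14.0
tool_pos: [0.4747, 0.0389, 0.0697]
tcp_rot: [0.999, 0.033, 0.001, 0.0]
force: [-3.0, -0.9, 5.8]
gripper_width: 0.564
gripper_force: 30.0
clock: 14.5
tool_pos: [0.4726, 0.0389, 0.116]
tcp_rot: [0.999, 0.033, -0.002, -0.0]
force: [0.7, -0.1, 0.0]
gripper_width: 0.8
gripper_force: 0.0
clock: 15.0
tool_pos: [0.4742, 0.0389, 0.2479]
tcp_rot: [0.999, 0.033, 0.0, 0.0]
force: [-0.1, 0.2, -0.8]
gripper_width: 0.387
gripper_force: 0.0
red 5320 [258.  141.9] [0.513 0.04 ]
yel 50 [136.5   8. ] [0.627 0.159]
yel 42 [ 34.5 190.9] [0.444 0.276]
jam1_center 0.61 [258. 175.] [0.4748 0.0367 0.058 ]
jam_lid_edge 0.9 [259. 113.] [0.546  0.0419 0.175 ]
jam_tray 0.97 [262. 166.] [0.4809 0.033  0.038 ]
shift [106.7   1.   -9.8] turn [-0.     0.004 -0.007] tool at [0.473 0.039 0.246] y-yaw -86.2 j6 87.0
```

View pics/w4.png

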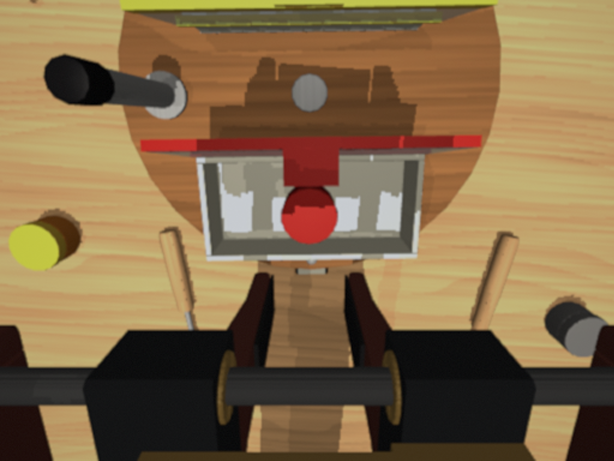

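The jar stands upright in the jam tray at (309,213). The lid edge is at (310,145). Now I shut the lid with closed fingers from the axis side.

```bash
python3 -m creep '[[[50,1,-10,0,0,0,0],[107,1,-10,0,0,0,0],[107,1,-10,0,0,0,0],[107,1,30,0,0,0,0],[107,1,74,0,0,0,0]]]'
python3 -m creep '[[[0,0,0,0,0,0,0],[-20,0,0,0,0,0,0],[-41,0,0,0,0,0,0],[-55,0,-5,0,0,0,0],[-68,0,-9,0,0,0,0]]]'
```

```text
clock: 15.7
tool_pos: [0.5815, 0.0451, 0.1733]
tcp_rot: [0.999, 0.033, 0.001, 0.0]
force: [0.4, -0.3, -0.6]
gripper_width: 0.009
gripper_force: 0.0
clock: 16.2
tool_pos: [0.5127, 0.0405, 0.1856]
tcp_rot: [0.999, 0.033, 0.002, 0.0]
force: [2.4, 0.0, -0.9]
gripper_width: 0.005
gripper_force: 0.7
```

```bash
python3 -m creep '[[[-10,0,6,0,0,0,0],[-21,0,14,0,0,0,0],[-36,0,31,0,0,0,0],[-46,0,45,0,0,0,0]]]'
```

```text
clock: 16.6
tool_pos: [0.4676, 0.0373, 0.141]
tcp_rot: [0.999, 0.033, 0.003, 0.0]
force: [3.0, 0.0, 1.6]
gripper_width: 0.004
gripper_force: 1.5
```

```bash
python3 -m creep '[[[-6,0,8,0,0,0,0],[-11,0,18,0,0,0,0],[-13,0,25,0,0,0,0],[-13,0,30,0,0,0,0],[-13,0,30,0,0,0,0]]]'
```

```text
clock: 17.1
tool_pos: [0.4555, 0.0366, 0.1117]
tcp_rot: [0.999, 0.033, 0.003, 0.0]
force: [-2.4, 0.8, 15.5]
gripper_width: 0.003
gripper_force: 7.7
```

```bash
python3 -m creep '[[[0,0,1,0,0,0,0],[0,0,2,0,0,0,0],[0,0,2,0,0,0,0]]]'; python3 -m creep '[[[0,0,-3,0,0,0,0],[0,0,-30,0,0,0,0],[0,0,-80,0,0,0,0],[0,0,-130,0,0,0,50],[0,0,-130,0,0,0,100]]]'
python3 - <<'E'
from h import *
w=snap("wrist","w5.png",None,1.2)
t=snap("top");s=snap("scene")
for p in(t,s):
  for j in jars(p,.028):print(*j)
for q,z in(("jam_lid_edge",.09),("post_knob",.156)):
  for p in(w,t,s):
    for d in manip.place_of(p,q)[:1]:print(q,d["score"],px(d).round(),atz(p,px(d),z).round(4))
plan([.567,.1753,.25],-85.8)
E
```

```text
clock: 17.4
tool_pos: [0.4554, 0.0366, 0.1107]
tcp_rot: [0.999, 0.033, 0.003, 0.0]
force: [-4.8, -0.3, 18.0]
gripper_width: 0.009
gripper_force: 9.4
clock: 17.9
tool_pos: [0.4558, 0.0366, 0.2443]
tcp_rot: [0.999, 0.033, 0.006, 0.0]
force: [-0.1, -0.4, -0.1]
gripper_width: 0.146
gripper_force: 0.0
yel 56 [166.1 214.6] [0.415 0.324]
red 84 [253.9 180.6] [0.382 0.06 ]
red 99 [270.4 196.7] [0.475 0.073]
yel 91 [319.2 161.3] [0.408 0.318]
yel 139 [291.1 195.5] [0.503 0.136]
yel 157 [143.4 233.5] [ 0.421 -0.343]
jam_lid_edge 0.73 [259. 203.] [0.4376 0.033  0.09  ]
jam_lid_edge 0.69 [247. 171.] [0.5611 0.0513 0.09  ]
jam_lid_edge 0.75 [258. 180.] [0.4405 0.0448 0.09  ]
post_knob 0.74 [63. 39.] [0.5673 0.1745 0.156 ]
post_knob 0.8 [207. 166.] [0.5659 0.1691 0.156 ]
post_knob 0.72 [314. 177.] [0.5667 0.1681 0.156 ]
shift [ 122.3 -130.9  -15.7] turn [-0.     0.002 -0.006] tool at [0.454 0.037 0.235] y-yaw -86.2 j6 86.0
```

View pics/w5.png

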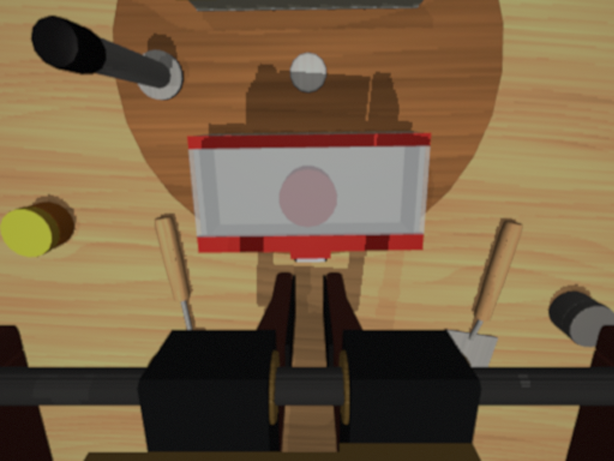

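The picture shows the jam lid lying flat over the jar, with its edge strip at (310,242) over the white bar. It is shut. Next I grip the knob and turn half round.

```bash
python3 -m creep '[[[122,-131,-10,0,0,0,100],[122,-131,-10,0,0,0,100],[122,-131,-10,0,0,0,100],[122,-131,-10,0,0,0,100],[122,-131,-10,0,0,0,100]]]'
python3 -m creep '[[[0,0,0,0,0,0,100],[0,0,0,0,0,0,100]]]'
python3 - <<'E'
from h import *
w=manip.snapshot("wrist")
for d in manip.place_of(w,"post_knob")[:1]:print(d["score"],px(d).round(),atz(w,px(d),.156).round(4))
plan([.567,.1753,.156],-85.8)
E
```

```text
clock: 18.85
tool_pos: [0.568, 0.1781, 0.2433]
tcp_rot: [0.999, 0.035, -0.002, 0.0]
force: [0.2, -0.9, -0.6]
gripper_width: 0.987
gripper_force: 0.0
clock: 19.05
tool_pos: [0.5666, 0.1746, 0.2458]
tcp_rot: [0.999, 0.033, -0.0, 0.0]
force: [-0.4, -0.6, 0.8]
gripper_width: 1.002
gripper_force: 0.0
0.74 [255. 204.] [0.5682 0.175  0.156 ]
shift [ 0.4 -0.9 90.4] turn [ 0.    -0.001 -0.008] tool at [0.567 0.174 0.246] y-yaw -86.2 j6 100.0
```

```bash
python3 -m creep '[[[0,0,45,0,0,0,100],[0,0,90,0,0,0,100],[0,0,90,0,0,0,100],[0,0,90,0,0,0,0],[0,0,90,0,0,0,0]]]'
python3 -m creep '[[[0,0,0,0,0,0,0],[0,0,0,0,0,0,0],[0,0,0,0,0,0,0],[0,0,0,0,0,0,0],[0,0,0,0,0,0,0]]]'
python3 -m creep '[[[0,0,0,0,0,0,0],[0,0,0,0,0,0,0],[0,0,0,0,0,0,0]]]'
```

```text
clock: 19.65
tool_pos: [0.5683, 0.1754, 0.1598]
tcp_rot: [0.999, 0.033, 0.003, -0.001]
force: [-0.4, -0.6, -0.8]
gripper_width: 0.858
gripper_force: 0.0
clock: 20.15
tool_pos: [0.5671, 0.1754, 0.1559]
tcp_rot: [0.999, 0.033, 0.0, 0.0]
force: [0.4, 1.0, 0.4]
gripper_width: 0.402
gripper_force: 0.0
clock: 20.45
tool_pos: [0.5671, 0.1751, 0.1558]
tcp_rot: [0.999, 0.033, -0.0, 0.0]
force: [-0.5, -1.2, -0.0]
gripper_width: 0.287
gripper_force: 30.0
```

```bash
python3 -m creep '[[[-18,1,0,0,0,-0.14,0],[-36,5,0,0,0,-0.279,0],[-53,11,0,0,0,-0.419,0],[-69,20,0,0,0,-0.559,0],[-84,30,0,0,0,-0.698,0]]]'
python3 -m creep '[[[-18,1,0,0,0,-0.14,0],[-36,5,0,0,0,-0.279,0],[-53,11,0,0,0,-0.419,0],[-69,20,0,0,0,-0.559,0],[-84,30,0,0,0,-0.698,0]]]'
python3 - <<'E'
from h import *
s=manip.sense();K=s["tool_pos"];A=np.array([.5768,.0456])
print("r",np.hypot(*(K[:2]-A)),"ang",np.degrees(np.arctan2(*(K[:2]-A)[::-1])),"tool y",np.degrees(yaw()),"j6",s["joint_pos"][5],s["force"].round(1),s["moment"].round(2))
E
```

```text
clock: 20.95
tool_pos: [0.4861, 0.1387, 0.1557]
tcp_rot: [0.927, 0.376, 0.001, 0.002]
force: [11.9, -7.6, -3.0]
gripper_width: 0.288
gripper_force: 30.0
clock: 21.45
tool_pos: [0.4476, 0.0609, 0.1557]
tcp_rot: [0.742, 0.67, 0.004, 0.001]
force: [21.6, 7.4, -10.0]
gripper_width: 0.293
gripper_force: 30.0
r 0.1300622826441566 ang 173.2619758997827 tool y -5.800751670176195 j6 0.15907494307373765 [ 21.6   7.4 -10. ] [ 0.87 -2.77 -0.07]
```

```bash
python3 -m creep '[[[0,2,0,0,0,0,0],[-18,4,0,0,0,-0.14,0],[-36,8,0,0,0,-0.279,0],[-53,14,0,0,0,-0.419,0],[-69,23,0,0,0,-0.559,0]]]'
python3 -m creep '[[[-18,1,0,0,0,-0.14,0],[-36,5,0,0,0,-0.279,0],[-53,11,0,0,0,-0.419,0],[-69,20,0,0,0,-0.559,0],[-69,20,0,0,0,-0.559,0]]]'
python3 - <<'E'
from h import *
s=manip.sense();K=s["tool_pos"];A=np.array([.5768,.0456])
print("r",np.hypot(*(K[:2]-A)),"ang",np.degrees(np.arctan2(*(K[:2]-A)[::-1]))%360,"tool y",np.degrees(yaw()),"j6",s["joint_pos"][5],s["force"].round(1),s["moment"].round(2))
E
```

```text
clock: 21.95
tool_pos: [0.4597, -0.0109, 0.1557]
tcp_rot: [0.529, 0.849, -0.0, -0.002]
force: [-3.9, 1.4, 0.8]
gripper_width: 0.29
gripper_force: 30.0
clock: 22.45
tool_pos: [0.5097, -0.0658, 0.1557]
tcp_rot: [0.276, 0.961, -0.001, -0.0]
force: [-4.4, -3.4, 1.7]
gripper_width: 0.293
gripper_force: 30.0
r 0.13005769274795875 ang 238.91858395634068 tool y 57.94646251999685 j6 -1.2052208298208975 [-4.4 -3.4  1.7] [-0.36  0.57  0.23]
```

```bash
python3 -m creep '[[[-18,1,0,0,0,-0.14,0],[-36,5,0,0,0,-0.279,0],[-53,11,0,0,0,-0.419,0],[-69,20,0,0,0,-0.559,0],[-77,25,0,0,0,-0.637,0]]]'
python3 -m creep '[[[0,0,0,0,0,0,0],[0,0,0,0,0,0,0],[0,0,0,0,0,0,60],[0,0,0,0,0,0,60],[0,0,0,0,0,0,60]]]'
python3 -m creep '[[[0,0,0,0,0,0,60],[0,0,-40,0,0,0,100],[0,0,-90,0,0,0,100],[0,0,-90,0,0,0,100]]]'
python3 - <<'E'
from h import *
t=snap("top","top4.png",(150,90,400,270),3);s=manip.snapshot("scene");w=manip.snapshot("wrist")
for p in(t,s):
  for j in jars(p):print(*j)
for q,z in(("post_knob",.156),("honey_tray",.038),("honey_lid_edge",.178)):
  for p in(t,s,w):
    for d in manip.place_of(p,q)[:1]:print(q,d["score"],px(d).round(),atz(p,px(d),z).round(4))
plan([.425,-.341,.21],-86)
E
```

```text
clock: 22.95
tool_pos: [0.5878, -0.084, 0.1557]
tcp_rot: [-0.039, 0.999, 0.0, -0.001]
force: [-24.3, -3.1, 8.9]
gripper_width: 0.288
gripper_force: 30.0
clock: 23.45
tool_pos: [0.5873, -0.0839, 0.156]
tcp_rot: [-0.038, 0.999, 0.0, 0.0]
force: [-0.1, -0.2, 0.6]
gripper_width: 0.524
gripper_force: 0.0
clock: 23.85
tool_pos: [0.5892, -0.0844, 0.2548]
tcp_rot: [-0.038, 0.999, -0.001, 0.006]
force: [-0.1, 0.4, 0.7]
gripper_width: 0.834
gripper_force: 0.0
red 160 [241.5 123.7] [0.73  0.076]
red 60 [237.7 150. ] [0.639 0.087]
yel 133 [241.6 175.3] [0.552 0.072]
yel 64 [167.  214.3] [0.416 0.321]
red 147 [291. 220.] [0.591 0.081]
red 302 [308.5 240.6] [0.683 0.085]
yel 89 [319.3 161.4] [0.409 0.318]
yel 118 [277.3 177.6] [0.408 0.139]
yel 154 [143.3 233.5] [ 0.421 -0.343]
post_knob 0.73 [344. 134.] [ 0.6695 -0.2473  0.156 ]
post_knob 0.64 [241. 213.] [ 0.5881 -0.0888  0.156 ]
post_knob 0.59 [257. 202.] [ 0.5858 -0.0856  0.156 ]
honey_tray 0.93 [250. 197.] [0.4793 0.0414 0.038 ]
honey_tray 0.6 [263. 198.] [0.4751 0.0462 0.038 ]
honey_tray 0.81 [381.  84.] [0.4837 0.0396 0.038 ]
honey_lid_edge 0.88 [249. 174.] [0.5393 0.0396 0.178 ]
honey_lid_edge 0.9 [277. 182.] [0.5485 0.0478 0.178 ]
honey_lid_edge 0.87 [438. 166.] [0.5429 0.0372 0.178 ]
shift [ 181.4 -243.7   35.4] turn [ 1.000e-03  0.000e+00 -3.135e+00] tool at [ 0.587 -0.084  0.245] y-yaw 94.4 j6 -106.0
```

View pics/top4.png

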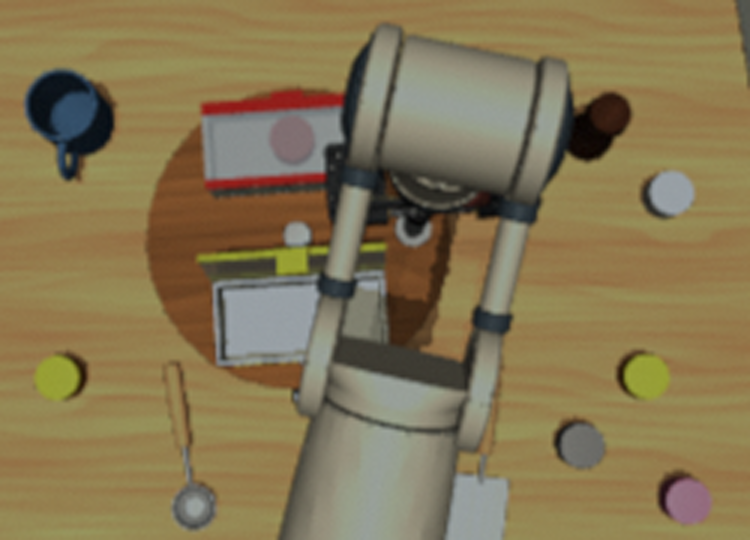

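The picture shows the honey tray at the front at (300,318), its lid open, and the jam lid still shut at the back. The two yellow jars have not moved. Next is the right-hand honey jar.

```bash
python3 -m creep '[[[91,-122,10,0,0,0,100],[91,-122,10,0,0,0,100],[91,-122,10,0,0,0,100],[91,-122,10,0,0,0,100]]]'
python3 -m creep '[[[91,-122,25,0,0,0,100],[91,-122,25,0,0,0,100],[91,-122,25,0,0,0,100],[91,-122,25,0,0,0,100],[91,-122,25,0,0,0,100]]]'
python3 - <<'E'
from h import *
w=snap("wrist")
for d in manip.place_of(w,"honey1_center")[:4]:print(d["score"],px(d).round(),atz(w,px(d),.02).round(4))
for j in jars(w,.03):print(*j)
plan([.425,-.341,.03],94.4)
E
```

```text
clock: 24.85
tool_pos: [0.5033, -0.2169, 0.2355]
tcp_rot: [-0.035, 0.999, -0.001, -0.001]
force: [0.4, 0.4, 0.0]
gripper_width: 1.001
gripper_force: 0.0
clock: 25.35
tool_pos: [0.4242, -0.3418, 0.2105]
tcp_rot: [-0.037, 0.999, 0.0, -0.0]
force: [0.8, 0.8, 0.3]
gripper_width: 0.999
gripper_force: 0.0
0.97 [257. 178.] [ 0.4271 -0.3422  0.02  ]
0.69 [329. 111.] [ 0.35   -0.2734  0.02  ]
0.59 [218.  36.] [ 0.2887 -0.3909  0.02  ]
shift [  0.6  -0.5 181.2] turn [0.    0.001 0.   ] tool at [ 0.425 -0.34   0.211] y-yaw 94.4 j6 -137.0
```

```bash
python3 -m creep '[[[-2,-1,50,0,0,0,100],[-2,-1,100,0,0,0,100],[-2,-1,140,0,0,0,100],[-2,-1,181,0,0,0,100],[-2,-1,181,0,0,0,100]]]'
python3 -m creep '[[[0,0,0,0,0,0,0],[0,0,0,0,0,0,0],[0,0,0,0,0,0,0],[0,0,0,0,0,0,0],[0,0,0,0,0,0,0]]]'
python3 -m creep '[[[0,0,0,0,0,0,0],[0,0,0,0,0,0,0],[0,0,-50,0,0,0,0],[0,0,-100,0,0,0,0],[0,0,-150,0,0,0,0]]]'
python3 -m creep '[[[0,0,-20,0,0,0,0],[0,0,-20,0,0,0,0]]]'
python3 - <<'E'
from h import *
A=np.array([.5768,.0456]);th=np.radians(4.3);u=np.array([-np.cos(th),-np.sin(th)]);v=np.array([-np.sin(th),np.cos(th)])
for n in(-1,1):
    P=A+u*.103+v*.042*n;print(n,P);plan([*P,.2],94.4)
E
```

```text
clock: 25.95
tool_pos: [0.4263, -0.339, 0.0254]
tcp_rot: [-0.04, 0.999, 0.002, -0.002]
force: [0.3, 1.1, 0.4]
gripper_width: 1.001
gripper_force: 0.0
clock: 26.45
tool_pos: [0.4269, -0.3424, 0.0306]
tcp_rot: [-0.038, 0.999, -0.0, 0.0]
force: [-0.2, -0.5, 0.4]
gripper_width: 0.583
gripper_force: 0.3
clock: 26.95
tool_pos: [0.426, -0.3418, 0.1806]
tcp_rot: [-0.038, 0.999, 0.001, -0.001]
force: [0.7, -1.2, -1.0]
gripper_width: 0.566
gripper_force: 30.0
clock: 27.15
tool_pos: [0.4276, -0.3432, 0.2041]
tcp_rot: [-0.038, 0.999, -0.002, 0.003]
force: [0.4, -0.2, -1.1]
gripper_width: 0.565
gripper_force: 30.0
-1 [ 0.47723904 -0.00400458]
shift [-75.2 334.5   2.7] turn [-0.005  0.005 -0.001] tool at [ 0.428 -0.343  0.204] y-yaw 94.4 j6 -137.0
1 [0.47094082 0.07975897]
shift [-75.3 418.5   2.3] turn [-0.005  0.005 -0.001] tool at [ 0.428 -0.343  0.204] y-yaw 94.4 j6 -137.0
```

```bash
python3 -m creep '[[[0,40,2,0,0,0,0],[-30,200,2,0,0,0,0],[-30,200,2,0,0,0,0],[-50,240,2,0,0,0,0],[-50,240,2,0,0,0,0]]]'
python3 -m creep '[[[-25,94,0,0,0,0,0],[-25,94,0,0,0,0,0],[-25,94,0,0,0,0,0],[-25,94,0,0,0,0,0],[-25,94,0,0,0,0,0]]]'
python3 - <<'E'
from h import *
t=manip.snapshot("top");w=manip.snapshot("wrist")
for p in(t,w):
  for d in manip.place_of(p,"honey_tray")[:1]:print(d["score"],px(d).round(),atz(p,px(d),.038).round(4))
plan([.4772,-.004,.073],94.4);print(manip.sense()["gripper_width"])
E
```

```text
clock: 27.65
tool_pos: [0.4558, -0.1034, 0.1948]
tcp_rot: [-0.038, 0.999, 0.001, -0.002]
force: [1.0, 0.1, -0.7]
gripper_width: 0.565
gripper_force: 30.0
clock: 28.15
tool_pos: [0.474, -0.0106, 0.1961]
tcp_rot: [-0.038, 0.999, -0.0, -0.001]
force: [-0.0, 0.4, -1.4]
gripper_width: 0.568
gripper_force: 30.0
0.94 [252. 199.] [0.4727 0.0352 0.038 ]
0.75 [309. 194.] [0.4814 0.0408 0.038 ]
shift [ -3.4   6.9 124.5] turn [-0.    -0.    -0.003] tool at [ 0.474 -0.011  0.198] y-yaw 94.2 j6 -100.0
0.5653605586508247
```

```bash
python3 -m creep '[[[-3,7,0,0,0,0,0],[-3,7,40,0,0,0,0],[-3,7,70,0,0,0,0],[-3,7,95,0,0,0,0],[-3,7,110,0,0,0,0]]]'
python3 -m creep '[[[0,0,9,0,0,0,0],[0,0,14,0,0,0,0],[0,0,17,0,0,0,0],[0,0,19,0,0,0,0],[0,0,19,0,0,0,0]]]'
python3 - <<'E'
from h import *
plan([.4772,-.004,.069],94.4)
E
```

```text
clock: 28.85
tool_pos: [0.4761, -0.0025, 0.0855]
tcp_rot: [-0.038, 0.999, 0.0, -0.001]
force: [0.1, 0.1, -0.3]
gripper_width: 0.565
gripper_force: 30.0
clock: 29.35
tool_pos: [0.4774, -0.0026, 0.0695]
tcp_rot: [-0.038, 0.999, -0.0, 0.001]
force: [0.7, -0.3, -0.6]
gripper_width: 0.56
gripper_force: 30.0
shift [ 0.3 -1.4  0.5] turn [-0.     0.001 -0.001] tool at [ 0.477 -0.003  0.069] y-yaw 94.4 j6 -99.0
```

```bash
python3 -m creep '[[[0,0,1,0,0,0,0],[0,0,2,0,0,0,0],[0,0,2,0,0,0,66],[0,0,2,0,0,0,66],[0,0,2,0,0,0,66]]]'
python3 -m creep '[[[0,0,0,0,0,0,66],[0,0,-20,0,0,0,66],[0,0,-60,0,0,0,66],[0,0,-110,0,0,0,100],[0,0,-140,0,0,0,100]]]'
python3 - <<'E'
from h import *
w=snap("wrist","w6.png",None,1.2);s=manip.snapshot("scene");t=manip.snapshot("top")
for p in(w,s,t):
  for d in manip.place_of(p,"honey1_center")[:4]:print(d["score"],px(d).round(),atz(p,px(d),.058).round(4),atz(p,px(d),.02).round(4))
  for j in jars(p,.03):print(*j)
plan([.414,.32,.21],94.4)
E
```

```text
clock: 29.85
tool_pos: [0.4771, -0.0026, 0.0669]
tcp_rot: [-0.038, 0.999, -0.0, 0.0]
force: [0.1, -0.3, -0.3]
gripper_width: 0.66
gripper_force: 0.0
clock: 30.35
tool_pos: [0.4775, -0.0026, 0.2107]
tcp_rot: [-0.038, 0.999, -0.0, 0.002]
force: [0.9, 0.4, 0.1]
gripper_width: 0.802
gripper_force: 0.0
0.66 [256. 183.] [ 0.4768 -0.0048  0.058 ] [ 0.4873 -0.0042  0.02  ]
red 532 [250.9 340.6] [0.694 0.005]
yel 48 [244.5 147. ] [ 0.447 -0.019]
yel 47 [358.3 146.1] [0.437 0.099]
0.58 [157. 209.] [ 0.3747 -0.2794  0.058 ] [ 0.3398 -0.2766  0.02  ]
0.56 [118. 212.] [ 0.3264 -0.3876  0.058 ] [ 0.2894 -0.3897  0.02  ]
0.49 [251. 201.] [ 0.4837 -0.0052  0.058 ] [0.4538 0.0099 0.02  ]
red 160 [289.5 220.6] [0.593 0.074]
red 302 [308.5 240.6] [0.684 0.084]
yel 90 [319.3 161.3] [0.41  0.317]
0.71 [375. 254.] [ 0.3005 -0.368   0.058 ] [ 0.2966 -0.379   0.02  ]
0.61 [341. 238.] [ 0.35  -0.258  0.058] [ 0.3477 -0.2654  0.02  ]
red 187 [245.1 123.5] [0.731 0.064]
red 95 [246.7 149.5] [0.641 0.056]
yel 74 [167.9 214.3] [0.416 0.318]
shift [ 37.7 326.3  -4.7] turn [ 0.    -0.003 -0.001] tool at [ 0.476 -0.003  0.205] y-yaw 94.4 j6 -99.0
```

View pics/w6.png

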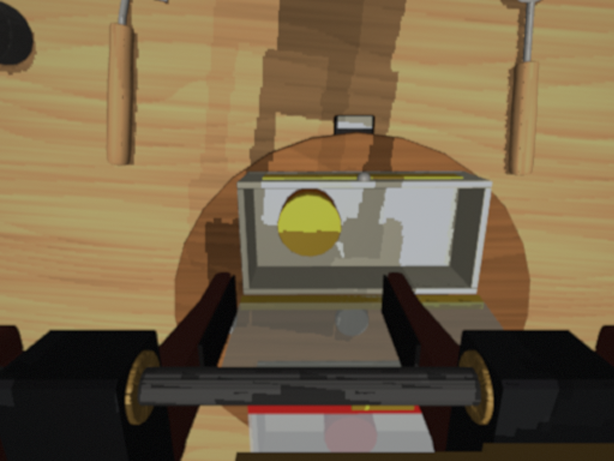

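The first honey jar stands upright in the tray at (310,222). The honey lid is open and the jam lid behind it is shut. I go on to the left honey jar.

```bash
python3 -m creep '[[[18,100,-10,0,0,0,100],[18,200,-10,0,0,0,100],[36,240,-10,0,0,0,100],[36,240,-10,0,0,0,100],[36,240,-10,0,0,0,100]]]'
python3 -m creep '[[[0,87,0,0,0,0,100],[0,87,0,0,0,0,100],[0,87,0,0,0,0,100],[0,87,0,0,0,0,100]]]'
python3 - <<'E'
from h import *
w=snap("wrist")
for d in manip.place_of(w,"honey1_center")[:4]:print(d["score"],px(d).round(),atz(w,px(d),.02).round(4),w["color"][int(px(d)[1]),int(px(d)[0])])
for j in jars(w,.03):print(*j)
plan([.414,.32,.03],94.4)
E
```

```text
clock: 31.15
tool_pos: [0.4213, 0.2358, 0.2148]
tcp_rot: [-0.038, 0.999, -0.001, -0.001]
force: [1.2, -0.8, -0.4]
gripper_width: 0.997
gripper_force: 0.0
clock: 31.55
tool_pos: [0.4155, 0.3207, 0.2147]
tcp_rot: [-0.039, 0.999, -0.001, -0.002]
force: [-0.4, -0.8, -0.6]
gripper_width: 0.998
gripper_force: 0.0
shift [  1.9   0.8 185.8] turn [-0.001 -0.001 -0.001] tool at [0.416 0.32  0.216] y-yaw 94.3 j6 -60.0
```

Run:
```python
from h import *
w=snap("wrist","w7.png",None,1.2);t=manip.snapshot("top");s=manip.snapshot("scene")
for p in(w,t,s):
  for d in manip.place_of(p,"honey1_center")[:5]:print(round(d["score"],2),px(d).round(),atz(p,px(d),.02).round(4))
  for j in jars(p,.03):print(*j)
print(proj(w,(.414,.32,.03)),proj(w,(.414,.32,.04)))
```

```text
0.66 [374. 255.] [ 0.2949 -0.3737  0.02  ]
0.57 [267. 194.] [ 0.491  -0.0162  0.02  ]
0.49 [343. 236.] [ 0.3557 -0.2703  0.02  ]
red 186 [245.1 123.5] [0.73  0.064]
red 86 [247.8 149.3] [0.641 0.053]
yel 168 [246.9 174.6] [0.555 0.054]
0.67 [122. 210.] [ 0.2883 -0.3778  0.02  ]
0.47 [158. 209.] [ 0.3387 -0.2722  0.02  ]
0.44 [245. 202.] [ 0.4499 -0.0094  0.02  ]
red 155 [290.3 220.3] [0.593 0.077]
red 302 [308.5 240.6] [0.684 0.084]
yel 237 [262.3 186.1] [0.42  0.072]
[258.87492474 174.65916134] [258.90644552 176.89045124]
```

View pics/w7.png

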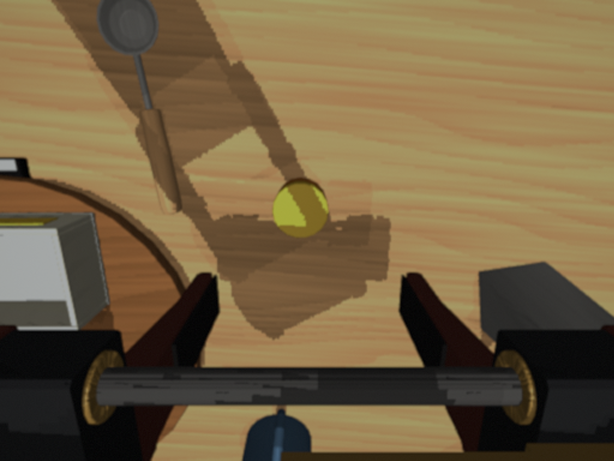

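Run:
```python
from h import *
w=manip.snapshot("wrist");
for z in(.03,.037):
  P=atz(w,(250.3,173),z);print(P);plan([P[0],P[1],.03],94.4)
```

```text
[0.41381822 0.31129317 0.03      ]
shift [  3.4  -8.7 187.1] turn [ 0.     0.    -0.002] tool at [0.416 0.32  0.217] y-yaw 94.3 j6 -60.0
[0.41214228 0.31133058 0.037     ]
shift [  5.   -8.5 187.1] turn [ 0.     0.    -0.002] tool at [0.416 0.32  0.217] y-yaw 94.3 j6 -60.0
```

The wrist picture shows the yellow jar at (300,207), about 9 mm to the right of the tool's position. I correct for that and grip.

```bash
python3 -m creep '[[[4,-9,50,0,0,0,100],[4,-9,100,0,0,0,100],[4,-9,140,0,0,0,100],[4,-9,170,0,0,0,100],[4,-9,185,0,0,0,100]]]'
python3 -m creep '[[[0,0,0,0,0,0,0],[0,0,0,0,0,0,0],[0,0,0,0,0,0,0],[0,0,0,0,0,0,0],[0,0,0,0,0,0,0]]]'
python3 -m creep '[[[0,0,0,0,0,0,0],[0,0,0,0,0,0,0],[0,0,-50,0,0,0,0],[0,0,-100,0,0,0,0],[0,0,-150,0,0,0,0]]]'
python3 -m creep '[[[0,0,-20,0,0,0,0],[0,0,-20,0,0,0,0]]]'
python3 - <<'E'
from h import *
plan([.471,.0798,.2],94.4)
E
```

```text
clock: 32.5
tool_pos: [0.4114, 0.3102, 0.0285]
tcp_rot: [-0.038, 0.999, -0.001, -0.002]
force: [-0.3, -0.3, 0.2]
gripper_width: 0.995
gripper_force: 0.0
clock: 33.0
tool_pos: [0.4135, 0.3119, 0.0332]
tcp_rot: [-0.038, 0.999, 0.001, 0.001]
force: [-1.0, -0.3, -0.5]
gripper_width: 0.583
gripper_force: 0.0
clock: 33.5
tool_pos: [0.4122, 0.3111, 0.1825]
tcp_rot: [-0.038, 0.999, -0.0, -0.001]
force: [1.7, 1.2, -1.9]
gripper_width: 0.564
gripper_force: 30.0
clock: 33.7
tool_pos: [0.414, 0.3123, 0.2059]
tcp_rot: [-0.038, 0.999, 0.002, 0.003]
force: [0.1, -0.4, -2.0]
gripper_width: 0.565
gripper_force: 30.0
shift [ -39.1 -236.2    5.3] turn [ 0.003  0.006 -0.001] tool at [0.414 0.312 0.206] y-yaw 94.4 j6 -61.0
```

```bash
python3 -m creep '[[[-20,-100,5,0,0,0,0],[-20,-150,5,0,0,0,0],[-38,-236,5,0,0,0,0],[-38,-236,5,0,0,0,0],[-38,-236,5,0,0,0,0]]]'
python3 -m creep '[[[0,0,0,0,0,0,0],[0,0,0,0,0,0,0]]]'
python3 - <<'E'
from h import *
print(manip.sense()["gripper_width"]);plan([.471,.0798,.075],94.4)
E
```

```text
clock: 34.2
tool_pos: [0.468, 0.0765, 0.1936]
tcp_rot: [-0.038, 0.999, -0.0, -0.002]
force: [0.2, 0.1, -2.5]
gripper_width: 0.566
gripper_force: 30.0
clock: 34.4
tool_pos: [0.4681, 0.0785, 0.1942]
tcp_rot: [-0.037, 0.999, 0.0, -0.002]
force: [-0.7, -0.4, -1.3]
gripper_width: 0.562
gripper_force: 30.0
0.5615939367694766
shift [ -3.5   1.1 119.2] turn [ 0.001 -0.004 -0.003] tool at [0.468 0.078 0.194] y-yaw 94.2 j6 -89.0
```

```bash
python3 -m creep '[[[-3,1,30,0,0,0,0],[-3,1,60,0,0,0,0],[-3,1,85,0,0,0,0],[-3,1,105,0,0,0,0],[-3,1,118,0,0,0,0]]]'
python3 -m creep '[[[0,0,3,0,0,0,0],[0,0,5,0,0,0,0],[0,0,6,0,0,0,0],[0,0,6,0,0,0,0]]]'
```

```text
clock: 34.9
tool_pos: [0.4699, 0.0818, 0.0756]
tcp_rot: [-0.039, 0.999, 0.0, -0.002]
force: [-0.5, -0.6, -1.6]
gripper_width: 0.56
gripper_force: 30.0
clock: 35.3
tool_pos: [0.4722, 0.0804, 0.0738]
tcp_rot: [-0.038, 0.999, 0.0, 0.001]
force: [0.3, 0.4, -2.0]
gripper_width: 0.56
gripper_force: 30.0
```

```bash
python3 -m creep '[[[0,0,1,0,0,0,0],[0,0,2,0,0,0,0],[0,0,3,0,0,0,0],[0,0,3,0,0,0,0]]]'
```

```text
clock: 35.7
tool_pos: [0.472, 0.0803, 0.0711]
tcp_rot: [-0.038, 0.999, 0.0, 0.001]
force: [-3.2, 0.5, 5.4]
gripper_width: 0.564
gripper_force: 30.0
```

Contact with the floor at 5 N. I release, lift and check.

```bash
python3 -m creep '[[[0,0,0,0,0,0,66],[0,0,0,0,0,0,66],[0,0,0,0,0,0,66],[0,0,0,0,0,0,66],[0,0,-20,0,0,0,66]]]'
python3 -m creep '[[[0,0,-40,0,0,0,66],[0,0,-90,0,0,0,60],[0,0,-140,0,0,0,0],[0,0,-155,0,0,0,0],[0,0,-155,0,0,0,0]]]'
python3 - <<'E'
from h import *
w=snap("wrist","w8.png",None,1.2)
for d in manip.place_of(w,"honey1_center")[:4]:print(round(d["score"],2),px(d).round(),atz(w,px(d),.058).round(4))
for d in manip.place_of(w,"honey_tray")[:1]:print(round(d["score"],2),px(d).round(),atz(w,px(d),.038).round(4))
plan([.58,.045,.255],94.4)
E
```

```text
clock: 36.2
tool_pos: [0.4699, 0.0801, 0.087]
tcp_rot: [-0.038, 0.999, -0.0, -0.003]
force: [0.5, 0.9, 0.9]
gripper_width: 0.659
gripper_force: 0.0
clock: 36.7
tool_pos: [0.4727, 0.0804, 0.248]
tcp_rot: [-0.038, 0.999, 0.0, 0.003]
force: [0.1, -0.6, -0.8]
gripper_width: 0.367
gripper_force: 0.0
0.68 [257. 174.] [0.4729 0.0793 0.058 ]
0.46 [ 62. 309.] [ 0.668  -0.1552  0.058 ]
0.42 [231. 236.] [0.549 0.054 0.058]
0.81 [223. 175.] [0.4817 0.0406 0.038 ]
shift [-105.8  -43.4  -13.1] turn [-0.    -0.004 -0.001] tool at [0.471 0.08  0.242] y-yaw 94.4 j6 -89.0
```

View pics/w8.png

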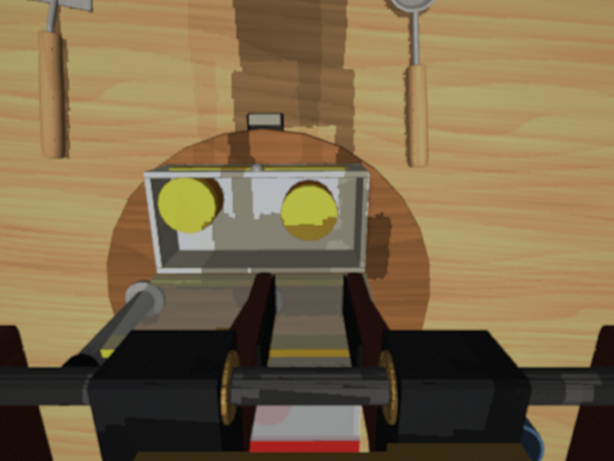

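Both honey jars stand upright in the tray, at (190,205) and (309,210). Now the honey lid, the same way as the jam lid.

```bash
python3 -m creep '[[[-50,-43,-10,0,0,0,0],[-106,-43,-10,0,0,0,0],[-106,-43,-10,0,0,0,0],[-106,-43,-10,0,0,0,0],[-106,-43,30,0,0,0,0]]]'
python3 -m creep '[[[0,0,35,0,0,0,0],[0,0,35,0,0,0,0]]]'
python3 - <<'E'
from h import *
plan([.58,.045,.172],94.4)
E
```

```text
clock: 37.35
tool_pos: [0.5819, 0.0455, 0.2181]
tcp_rot: [-0.038, 0.999, -0.0, 0.003]
force: [0.3, -0.3, 0.5]
gripper_width: 0.004
gripper_force: 0.0
clock: 37.55
tool_pos: [0.5766, 0.0457, 0.1721]
tcp_rot: [-0.038, 0.999, 0.0, -0.007]
force: [-1.2, 1.4, -0.0]
gripper_width: 0.003
gripper_force: 0.0
shift [-3.3 -0.9  0.1] turn [ 0.001 -0.013 -0.   ] tool at [0.577 0.046 0.172] y-yaw 94.4 j6 -93.0
```

```bash
python3 -m creep '[[[0,0,0,0,0,0,0],[20,0,0,0,0,0,0],[40,0,0,0,0,0,0],[53,0,-5,0,0,0,0],[66,0,-9,0,0,0,0]]]'
python3 -m creep '[[[10,0,6,0,0,0,0],[21,0,14,0,0,0,0],[36,0,31,0,0,0,0],[46,0,45,0,0,0,0]]]'
python3 -m creep '[[[6,0,8,0,0,0,0],[11,0,18,0,0,0,0],[13,0,25,0,0,0,0],[13,0,30,0,0,0,0],[13,0,31,0,0,0,0]]]'
```

```text
clock: 38.05
tool_pos: [0.515, 0.0406, 0.1924]
tcp_rot: [-0.038, 0.999, -0.0, 0.003]
force: [2.0, 0.9, -0.7]
gripper_width: 0.007
gripper_force: 0.6
clock: 38.45
tool_pos: [0.4696, 0.037, 0.1477]
tcp_rot: [-0.038, 0.999, -0.0, 0.003]
force: [1.6, 0.2, 2.7]
gripper_width: 0.007
gripper_force: 1.5
clock: 38.95
tool_pos: [0.4568, 0.036, 0.1141]
tcp_rot: [-0.038, 0.999, -0.0, 0.001]
force: [1.6, -0.0, 7.3]
gripper_width: 0.008
gripper_force: 3.8
```

```bash
python3 -m creep '[[[0,0,2,0,0,0,0],[0,0,4,0,0,0,0],[0,0,4,0,0,0,0],[0,0,5,0,0,0,0],[0,0,5,0,0,0,0]]]'
```

```text
clock: 39.45
tool_pos: [0.4568, 0.036, 0.1115]
tcp_rot: [-0.038, 0.999, -0.0, 0.002]
force: [-4.8, 0.3, 16.6]
gripper_width: 0.001
gripper_force: 8.5
```

```bash
python3 -m creep '[[[0,0,1,0,0,0,0],[0,0,1,0,0,0,0],[0,0,-3,0,0,0,0],[0,0,-30,0,0,0,0],[0,0,-80,0,0,0,0]]]'
python3 -m creep '[[[0,0,-50,0,0,0,50],[0,0,-60,0,0,0,100],[0,0,-60,0,0,0,100]]]'
python3 - <<'E'
from h import *
w=snap("wrist","w9.png",None,1.2)
for q,z in(("honey_lid_edge",.09),("post_knob",.156)):
    for d in manip.place_of(w,q)[:1]:print(q,round(d["score"],2),px(d).round(),atz(w,px(d),z).round(4))
plan([.5868,-.084,.25],94.4)
E
```

```text
clock: 39.95
tool_pos: [0.4538, 0.0359, 0.1848]
tcp_rot: [-0.038, 0.999, 0.0, -0.005]
force: [0.6, -0.3, -0.2]
gripper_width: 0.006
gripper_force: 0.0
clock: 40.25
tool_pos: [0.4566, 0.036, 0.25]
tcp_rot: [-0.038, 0.999, -0.0, 0.002]
force: [0.6, 0.1, -0.5]
gripper_width: 0.24
gripper_force: 0.0
honey_lid_edge 0.94 [258. 167.] [0.441  0.0345 0.09  ]
shift [-121.9 -129.6   -5.2] turn [ 0.    -0.004 -0.001] tool at [0.455 0.036 0.245] y-yaw 94.4 j6 -94.0
```

View pics/w9.png

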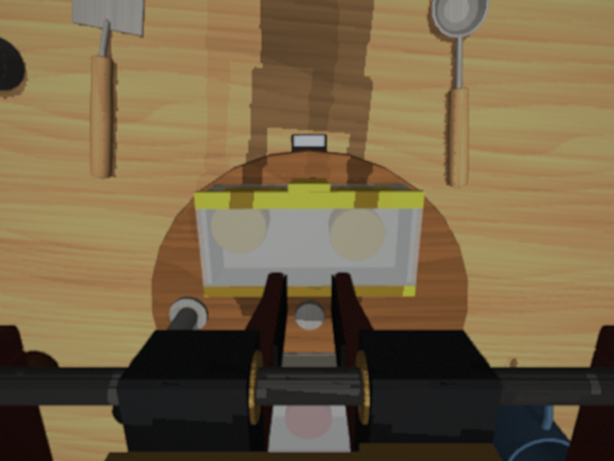

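The honey lid is flat and shut, with its edge strip at (310,198) and both jars visible beneath it. Next is the quarter turn back.

```bash
python3 -m creep '[[[-122,-129,-5,0,0,0,100],[-122,-129,-5,0,0,0,100],[-122,-129,-5,0,0,0,100],[-122,-129,-5,0,0,0,100],[-122,-129,-5,0,0,0,100]]]'
python3 -m creep '[[[0,0,0,0,0,0,100],[0,0,0,0,0,0,100],[0,0,0,0,0,0,100]]]'
python3 - <<'E'
from h import *
w=manip.snapshot("wrist")
for d in manip.place_of(w,"post_knob")[:1]:print(d["score"],px(d).round(),atz(w,px(d),.156).round(4))
plan([.5868,-.084,.156],94.4)
E
```

```text
clock: 40.9
tool_pos: [0.5881, -0.0858, 0.2479]
tcp_rot: [-0.037, 0.999, 0.001, -0.004]
force: [-0.2, 1.1, 0.6]
gripper_width: 0.83
gripper_force: 0.0
clock: 41.2
tool_pos: [0.5868, -0.0824, 0.253]
tcp_rot: [-0.039, 0.999, 0.0, 0.0]
force: [-1.0, 0.2, -0.7]
gripper_width: 0.998
gripper_force: 0.0
0.79 [255. 201.] [ 0.5856 -0.0856  0.156 ]
shift [ 0.4 -1.4 97.4] turn [-0.     0.001  0.001] tool at [ 0.587 -0.083  0.253] y-yaw 94.4 j6 -106.0
```

```bash
python3 -m creep '[[[0,-1,45,0,0,0,100],[0,-1,95,0,0,0,100],[0,-1,95,0,0,0,100],[0,-1,95,0,0,0,0],[0,-1,95,0,0,0,0]]]'
python3 -m creep '[[[0,0,0,0,0,0,0],[0,0,0,0,0,0,0],[0,0,0,0,0,0,0],[0,0,0,0,0,0,0],[0,0,0,0,0,0,0]]]'
python3 -m creep '[[[0,0,0,0,0,0,0],[0,0,0,0,0,0,0],[0,0,0,0,0,0,0]]]'
python3 -m creep '[[[18,1,0,0,0,0.14,0],[36,5,0,0,0,0.279,0],[53,11,0,0,0,0.419,0],[69,20,0,0,0,0.559,0],[84,30,0,0,0,0.698,0]]]'
python3 - <<'E'
from h import *
s=manip.sense();K=s["tool_pos"];A=np.array([.5768,.0456])
print("r",np.hypot(*(K[:2]-A)),"ang",np.degrees(np.arctan2(*(K[:2]-A)[::-1]))%360,"tool y",np.degrees(yaw()),s["force"].round(1))
E
```

```text
clock: 41.8
tool_pos: [0.5891, -0.0845, 0.1623]
tcp_rot: [-0.038, 0.999, -0.001, 0.003]
force: [-0.2, 0.9, 0.3]
gripper_width: 0.855
gripper_force: 0.0
clock: 42.3
tool_pos: [0.5876, -0.0844, 0.158]
tcp_rot: [-0.038, 0.999, -0.0, 0.0]
force: [0.8, 0.3, -0.4]
gripper_width: 0.405
gripper_force: 0.0
clock: 42.6
tool_pos: [0.5875, -0.0841, 0.1577]
tcp_rot: [-0.038, 0.999, 0.0, -0.0]
force: [-1.2, 1.0, -0.4]
gripper_width: 0.289
gripper_force: 30.0
clock: 43.1
tool_pos: [0.5016, -0.0606, 0.1577]
tcp_rot: [0.309, 0.951, 0.001, 0.001]
force: [7.4, 5.2, -1.7]
gripper_width: 0.291
gripper_force: 30.0
r 0.13014197081507606 ang 234.69712938438283 tool y 54.00894143045285 [ 7.4  5.2 -1.7]
```

```bash
python3 -m creep '[[[18,2,0,0,0,0.14,0],[36,6,0,0,0,0.279,0],[53,12,0,0,0,0.419,0],[69,21,0,0,0,0.559,0],[84,31,0,0,0,0.698,0]]]'
python3 -m creep '[[[12,1,0,0,0,0.09,0],[23,2,0,0,0,0.178,0],[23,2,0,0,0,0.178,0],[23,2,0,0,0,0.178,0]]]'
python3 - <<'E'
from h import *
s=manip.sense();K=s["tool_pos"];A=np.array([.5768,.0456])
print("r",np.hypot(*(K[:2]-A)),"ang",np.degrees(np.arctan2(*(K[:2]-A)[::-1]))%360,"tool y",np.degrees(yaw()),s["force"].round(1))
E
```

```text
clock: 43.6
tool_pos: [0.4513, 0.0114, 0.1577]
tcp_rot: [0.616, 0.788, -0.002, 0.002]
force: [7.5, -6.2, -4.9]
gripper_width: 0.288
gripper_force: 30.0
clock: 44.0
tool_pos: [0.4472, 0.0353, 0.1577]
tcp_rot: [0.68, 0.733, -0.001, 0.0]
force: [-2.3, -3.9, -0.8]
gripper_width: 0.291
gripper_force: 30.0
r 0.12999969994931176 ang 184.56242673129003 tool y 4.268866677232005 [-2.3 -3.9 -0.8]
```

Knob angle is 184.6°, where the stop should be at 184.4°. I release and check.

```bash
python3 -m creep '[[[0,0,0,0,0,0,60],[0,0,0,0,0,0,60],[0,0,0,0,0,0,60],[0,0,0,0,0,0,60],[0,0,-30,0,0,0,60]]]'
python3 -m creep '[[[0,0,-50,0,0,0,80],[0,0,-95,0,0,0,80],[0,0,-95,0,0,0,80]]]'
python3 - <<'E'
from h import *
w=snap("wrist")
for d in manip.place_of(w,"post_knob")[:1]:
  P=atz(w,px(d),.156);print(d["score"],P.round(4),"ang",np.degrees(np.arctan2(P[1]-.0456,P[0]-.5768))%360)
plan([.30,-.25,.3])
E
python3 -m creep '[[[0,-150,-40,0,0,0,80],[0,-250,-40,0,0,0,80],[0,-250,-40,0,0,0,80],[0,-250,-40,0,0,0,80],[0,-250,-40,0,0,0,80]]]'
```

```text
clock: 44.5
tool_pos: [0.4458, 0.0361, 0.184]
tcp_rot: [0.681, 0.733, -0.003, -0.003]
force: [-1.4, 0.4, -0.3]
gripper_width: 0.595
gripper_force: 0.0
clock: 44.8
tool_pos: [0.449, 0.0361, 0.2903]
tcp_rot: [0.681, 0.733, 0.004, 0.004]
force: [0.5, 1.3, 0.8]
gripper_width: 0.791
gripper_force: 0.0
0.77 [0.4465 0.037  0.156 ] ang 183.7918733327424
shift [-274.5 -168.5  -16.4] turn [ 0.003  0.    -0.   ] tool at [0.448 0.036 0.284] y-yaw 4.2 j6 -4.0
clock: 45.4
tool_pos: [0.2182, 0.0197, 0.3297]
tcp_rot: [0.681, 0.733, -0.008, -0.008]
force: [16.5, -0.9, 11.4]
gripper_width: 0.804
gripper_force: 0.0
```

```bash
python3 -m creep '[[[-60,60,0,0,0,0,80],[-60,60,0,0,0,0,80],[-60,60,0,0,0,0,80],[-60,60,0,0,0,0,80]]]'
python3 - <<'E'
from h import *
print(manip.sense()["force"])
t=snap("top","top5.png",(150,90,400,270),3);s=manip.snapshot("scene")
for p in(t,s):
  for q,z in(("post_knob",.156),("jam_lid_edge",.09),("honey_lid_edge",.09)):
    for d in manip.place_of(p,q)[:1]:
      P=atz(p,px(d),z);print(q,round(d["score"],2),P.round(3),"ang",np.degrees(np.arctan2(P[1]-.0456,P[0]-.5768))%360)
E
```

```text
clock: 45.8
tool_pos: [0.2841, -0.0359, 0.3288]
tcp_rot: [0.681, 0.732, -0.007, -0.008]
force: [0.7, -0.1, 0.3]
gripper_width: 0.798
gripper_force: 0.0
[ 0.68465485 -0.10880912  0.32995215]
post_knob 0.74 [0.448 0.038 0.156] ang 183.4253486113347
jam_lid_edge 0.85 [ 0.588 -0.084  0.09 ] ang 275.08459329795943
honey_lid_edge 0.87 [0.558 0.189 0.09 ] ang 97.4669518340886
post_knob 0.96 [0.45  0.024 0.156] ang 189.71357999577242
jam_lid_edge 0.92 [ 0.587 -0.093  0.09 ] ang 274.02766645075116
honey_lid_edge 0.87 [0.559 0.19  0.09 ] ang 97.03201453442469
```

View pics/top5.png

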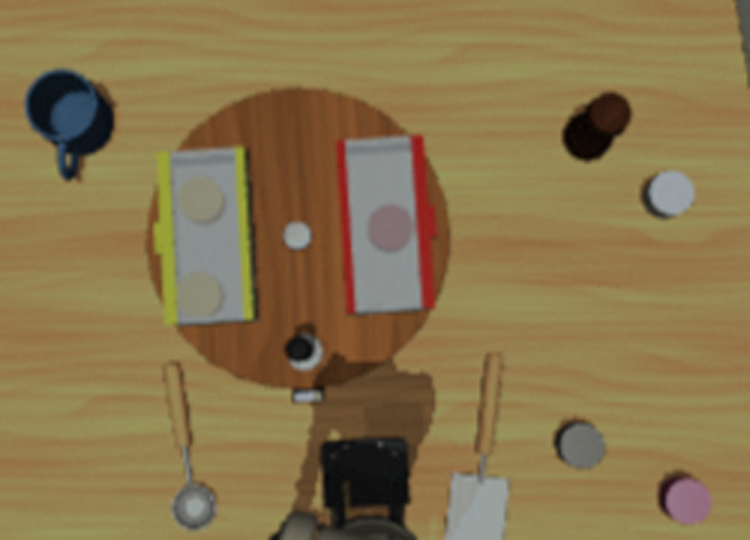

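The final picture shows the knob post at the front, over the bar at (308,395). Both lids are shut with the jars inside, and the robot is clear. I hand in.

```bash
python3 -c "
from rig import manip
print(manip.close_job())"
```

```text
the job is handed in; nothing more can be done
None
```

The job is handed in after about 46 s of robot time, though no verdict came back: the one jam jar and both honey jars are in their compartments with the lids shut, the knob post stands at the front, and the last picture shows the other kitchen things where they were.

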